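Scoop drying balls into the microphone case

TASK

Dry out the microphone's flight case: with the scoop, bring at least three of the four drying balls from the tub in one scoopful and tip them into the empty well beside the microphone, never touching a ball with the fingers. No ball may end up anywhere but in the well or the tub. Then set the scoop back down flat on its rubber mat, and leave the microphone and the other gear where they are.

Things in the scene. Friction and masses are not known exactly. Their poses are not given: they have to be found in the camera images.
- scoop: bare-metal scoop with an orange handle, 180 g. Flat-bottomed pan 115 mm long (x), 110 mm wide (y), of 2.5 mm sheet; open front edge at x = +57.5 mm, back wall 48 mm high at x = -57.5 mm, side walls 42 mm high from the back to x = +10 mm, then sloping down to the front. Origin under the pan's centre, z up. See scoop_grip for the handle
- scoop_grip (a point): point on the axis of the scoop's handle, at x = -103.5, y = 0, z = 109.7 mm from the scoop's origin (same axes). The handle is a straight bar 24 mm wide (y, flat sides to grip), 22 mm thick, 130 mm long, from the back wall (x = -57.5, z = 30 mm) up and back to x = -122, z = 143 mm: it leans 30 deg from the pan's z towards -x
- scoop_pan (a point): point in the scoop's pan, 20 mm above its origin; axes parallel to the scoop's
- tub: blue fixed tub, grey floor; inside 124 mm wide (y), walls 5 mm, rim 75 mm above the shelf. Origin at shelf height, z up, +x along its length away from the robot. Floor from x = -107.5 to +107.5 mm (at its far end the wall leans outwards 20 deg; rim to x = +138 mm, the other walls are upright), sloping down towards +x at 8 deg: 36 mm high at the near end, 21 at x = 0, 6 at the far end
- ball1: white rigid plastic drying ball with a green band, 46 mm diameter, about 30 g, slippery and free to roll; origin at its centre. The four balls are alike and start at the far, low end of the tub
- ball2: white rigid plastic drying ball with a green band, 46 mm diameter, about 30 g, slippery and free to roll; origin at its centre. The four balls are alike and start at the far, low end of the tub
- ball3: white rigid plastic drying ball with a green band, 46 mm diameter, about 30 g, slippery and free to roll; origin at its centre. The four balls are alike and start at the far, low end of the tub
- ball4: white rigid plastic drying ball with a green band, 46 mm diameter, about 30 g, slippery and free to roll; origin at its centre. The four balls are alike and start at the far, low end of the tub
- case: black flight case, lid off, fixed to the shelf, 186 mm (x) by 228 mm (y), rim 75 mm high, aluminium edges, two spring latches and a handle on its -x face (they stick out up to 20 mm, below z = 68 mm). Origin at shelf height under its centre. Its +y part is the empty well; its -y part is a grey foam bed with the microphone
- well (a point): centre of the floor of the case's empty well, 43 mm to +y of the case's centre and 8 mm above the shelf; the well measures 174 mm (x) by 130 mm (y), its walls 67 mm high above this point; axes parallel to the case's
- mat: black rubber mat fixed to the shelf, 230 mm (x) by 150 mm (y), 4 mm thick; origin under its centre. The scoop stands on it at the start. Mat and case may stand left and right of the tub or the other way round
- mic: chrome side-address microphone, 51 mm thick and 156 mm long, lying along x in the foam bed of the case; origin under its middle. Bystander
- tripod: graphite grey desk tripod with rubber feet, 127 mm high, 120 mm across the feet; origin under its centre. Bystander beyond the tub
- mount1: brass swivel mount, 60 mm base, 62 mm high; origin under its base. Bystander beyond the tub
- mount2: brass swivel mount like mount1. Bystander
- micbase: dark round cast-iron stand base, 90 mm across, with a stub, 45 mm high in all; origin under its centre. Bystander between robot and tub
Not all that is in view belongs to the job. What is shaped like the ball4 but orange, pink or red is not meant.

How it is judged:
On the way, in this order (a step that is already met when the one before it is completed fails the run):
1. at least three balls lie in the scoop together, lifted above the tub's rim (pan point more than 120 mm above the shelf) (height (world z) of scoop_pan above 0.12 m and (distance between each of ball1, ball2, ball3 and scoop_pan below 0.078 m or distance between each of ball1, ball2, ball4 and scoop_pan below 0.078 m or distance between each of ball1, ball3, ball4 and scoop_pan below 0.078 m or distance between each of ball2, ball3, ball4 and scoop_pan below 0.078 m)), for 0.2 s.
2. at least three balls are in the well ((((x of ball1 in the frame of well between -0.087 and 0.087 m and y of ball1 in the frame of well between -0.065 and 0.065 m and z of ball1 in the frame of well between 0 and 0.068 m) and (x of ball2 in the frame of well between -0.087 and 0.087 m and y of ball2 in the frame of well between -0.065 and 0.065 m and z of ball2 in the frame of well between 0 and 0.068 m) and (x of ball3 in the frame of well between -0.087 and 0.087 m and y of ball3 in the frame of well between -0.065 and 0.065 m and z of ball3 in the frame of well between 0 and 0.068 m)) or ((x of ball1 in the frame of well between -0.087 and 0.087 m and y of ball1 in the frame of well between -0.065 and 0.065 m and z of ball1 in the frame of well between 0 and 0.068 m) and (x of ball2 in the frame of well between -0.087 and 0.087 m and y of ball2 in the frame of well between -0.065 and 0.065 m and z of ball2 in the frame of well between 0 and 0.068 m) and (x of ball4 in the frame of well between -0.087 and 0.087 m and y of ball4 in the frame of well between -0.065 and 0.065 m and z of ball4 in the frame of well between 0 and 0.068 m)) or ((x of ball1 in the frame of well between -0.087 and 0.087 m and y of ball1 in the frame of well between -0.065 and 0.065 m and z of ball1 in the frame of well between 0 and 0.068 m) and (x of ball3 in the frame of well between -0.087 and 0.087 m and y of ball3 in the frame of well between -0.065 and 0.065 m and z of ball3 in the frame of well between 0 and 0.068 m) and (x of ball4 in the frame of well between -0.087 and 0.087 m and y of ball4 in the frame of well between -0.065 and 0.065 m and z of ball4 in the frame of well between 0 and 0.068 m)) or ((x of ball2 in the frame of well between -0.087 and 0.087 m and y of ball2 in the frame of well between -0.065 and 0.065 m and z of ball2 in the frame of well between 0 and 0.068 m) and (x of ball3 in the frame of well between -0.087 and 0.087 m and y of ball3 in the frame of well between -0.065 and 0.065 m and z of ball3 in the frame of well between 0 and 0.068 m) and (x of ball4 in the frame of well between -0.087 and 0.087 m and y of ball4 in the frame of well between -0.065 and 0.065 m and z of ball4 in the frame of well between 0 and 0.068 m)))), for 0.2 s.
At the end, for the whole second after the job is handed in: At least three balls lie in the case's well below its rim, every other ball in the well or in the tub, all balls at rest; the scoop stands at rest flat on the mat (tilt under 7 deg), its pan's centre within 100 mm (x) and 70 mm (y) of the mat's centre ((((x of ball1 in the frame of well between -0.087 and 0.087 m and y of ball1 in the frame of well between -0.065 and 0.065 m and z of ball1 in the frame of well between 0 and 0.068 m) and (x of ball2 in the frame of well between -0.087 and 0.087 m and y of ball2 in the frame of well between -0.065 and 0.065 m and z of ball2 in the frame of well between 0 and 0.068 m) and (x of ball3 in the frame of well between -0.087 and 0.087 m and y of ball3 in the frame of well between -0.065 and 0.065 m and z of ball3 in the frame of well between 0 and 0.068 m)) or ((x of ball1 in the frame of well between -0.087 and 0.087 m and y of ball1 in the frame of well between -0.065 and 0.065 m and z of ball1 in the frame of well between 0 and 0.068 m) and (x of ball2 in the frame of well between -0.087 and 0.087 m and y of ball2 in the frame of well between -0.065 and 0.065 m and z of ball2 in the frame of well between 0 and 0.068 m) and (x of ball4 in the frame of well between -0.087 and 0.087 m and y of ball4 in the frame of well between -0.065 and 0.065 m and z of ball4 in the frame of well between 0 and 0.068 m)) or ((x of ball1 in the frame of well between -0.087 and 0.087 m and y of ball1 in the frame of well between -0.065 and 0.065 m and z of ball1 in the frame of well between 0 and 0.068 m) and (x of ball3 in the frame of well between -0.087 and 0.087 m and y of ball3 in the frame of well between -0.065 and 0.065 m and z of ball3 in the frame of well between 0 and 0.068 m) and (x of ball4 in the frame of well between -0.087 and 0.087 m and y of ball4 in the frame of well between -0.065 and 0.065 m and z of ball4 in the frame of well between 0 and 0.068 m)) or ((x of ball2 in the frame of well between -0.087 and 0.087 m and y of ball2 in the frame of well between -0.065 and 0.065 m and z of ball2 in the frame of well between 0 and 0.068 m) and (x of ball3 in the frame of well between -0.087 and 0.087 m and y of ball3 in the frame of well between -0.065 and 0.065 m and z of ball3 in the frame of well between 0 and 0.068 m) and (x of ball4 in the frame of well between -0.087 and 0.087 m and y of ball4 in the frame of well between -0.065 and 0.065 m and z of ball4 in the frame of well between 0 and 0.068 m))) and ((x of ball1 in the frame of well between -0.087 and 0.087 m and y of ball1 in the frame of well between -0.065 and 0.065 m and z of ball1 in the frame of well between 0 and 0.068 m) or (x of ball1 in the frame of tub between -0.108 and 0.135 m and y of ball1 in the frame of tub between -0.062 and 0.062 m and z of ball1 in the frame of tub between 0 and 0.085 m)) and ((x of ball2 in the frame of well between -0.087 and 0.087 m and y of ball2 in the frame of well between -0.065 and 0.065 m and z of ball2 in the frame of well between 0 and 0.068 m) or (x of ball2 in the frame of tub between -0.108 and 0.135 m and y of ball2 in the frame of tub between -0.062 and 0.062 m and z of ball2 in the frame of tub between 0 and 0.085 m)) and ((x of ball3 in the frame of well between -0.087 and 0.087 m and y of ball3 in the frame of well between -0.065 and 0.065 m and z of ball3 in the frame of well between 0 and 0.068 m) or (x of ball3 in the frame of tub between -0.108 and 0.135 m and y of ball3 in the frame of tub between -0.062 and 0.062 m and z of ball3 in the frame of tub between 0 and 0.085 m)) and ((x of ball4 in the frame of well between -0.087 and 0.087 m and y of ball4 in the frame of well between -0.065 and 0.065 m and z of ball4 in the frame of well between 0 and 0.068 m) or (x of ball4 in the frame of tub between -0.108 and 0.135 m and y of ball4 in the frame of tub between -0.062 and 0.062 m and z of ball4 in the frame of tub between 0 and 0.085 m)) and linear speed of each of ball1, ball2, ball3, ball4 below 0.05 m/s and x of scoop in the frame of mat between -0.1 and 0.1 m and y of scoop in the frame of mat between -0.07 and 0.07 m and z of scoop in the frame of mat between -0.002 and 0.009 m and angle between scoop's own z axis and vertical below 0.12 rad and linear speed of scoop below 0.02 m/s); the robot touches nothing.
It fails at once if a finger presses on a ball (contact force between the fingers and ball1 above 0.5 N or contact force between the fingers and ball2 above 0.5 N or contact force between the fingers and ball3 above 0.5 N or contact force between the fingers and ball4 above 0.5 N).
It fails at once if the microphone, the tripod, a brass mount or the iron base is moved more than 30 mm (distance of any of mic, tripod, mount1, mount2, micbase from where it was at the start of the episode above 0.03 m).
It also fails if it takes over 61 s, if anything falls off the work surface, if the arm or the gripper's body presses on something with over 40 N, if the wrist force passes 120 N, or if a joint passes its speed limit or range.

ROBOT

A 6-joint arm with a two-finger parallel gripper is mounted at the origin on the work surface. World frame = base frame: x ahead of the robot, y to its left, z up, the work surface at z = 0. Lengths are in m, angles in rad, forces in N, time in s.
With the tool pointing down it reaches from about 0.25 to 0.775 m from the base axis. Payload 4 kg.
Tool frame: the origin (TCP) lies at the very end of the fingers, on their centre line; the grasp point (between the pads) lies 19 mm behind it; z points along the fingers, y is the line along which they close (so a half turn about z gives the same grasp; the last joint's range is limited). The gripper opens to 94 mm and grips with 3 to 60 N. Pads are 16 mm wide; open, the fingers measure 119 mm over their backs; the gripper's body (75 mm by 177 mm) begins 78 mm behind the grasp point.
Start: joints at [1.022, 0.087, 1.371, -0, 1.684, -0.103], TCP at [0.237, 0.496, 0.182] pointing down, gripper open.
Joint ranges: [-3.1, 3.1], [-0.76, 2.03], [0.27, 2.55], [-1.08, 4.22], [0.17, 2.65], [-2.57, 2.57]. Speed limits (rad/s): [2.79, 2.79, 3.14, 3.14, 3.14, 3.14].

INTERFACE

Orientations are given as a unit quaternion [x, y, z, w].
In Python, from workcell import manip, grab_frame, order, nets gives the robot as it stands. The module is installed in compiled form; this text tells all that it offers.
- The arm moves only by the tool carry_out, never from a script. Its argument "motion" is a list of rows, each a list of 7 numbers: the shift along the tool's x, y, z in mm, then the turn, a rotation vector about the tool's x, y, z in degrees, then the opening, from 0 (shut) to 1 (fully open). A call has 1 to 12 rows; each row is the pose to reach, as a shift and turn from the pose commanded when the call began, along the tool's axes at that moment; what a row does not reach only later rows make up. A row lasts 1/12 s, in which the tool goes at most 41.7 mm and 7.16 degrees, less where a joint would pass 70% of its speed; a pose out of reach is approached as far as the arm can. A call with a gripper value outside its range is refused whole. The fingers move at their own pace and stop on an object; the grip force is fixed at half the most. Time passes only in rows, so rows that repeat a pose let the fingers close. It gives the time, the measured TCP pose, the force, the opening and the grip force at its end, in the units of the state.
- manip.sense(): the state, without advancing time (a new reading comes with each control period).
- grab_frame(name): name is "scene" or "top"; returns a dict with "color" (400x640x3 uint8, red, green, blue), "depth" (400x640 float32, m along the optical axis (not along the pixel's ray), 0 where there is no reading), "vertical_fov" (degrees; the focal length in pixels is half the picture's height over the tangent of half this angle, whatever the lens; pixels are square), "cx", "cy" (the principal point, pixels), "rvec" (rotation vector, rad) and "tvec" (3), from world to camera coordinates, as OpenCV has them. Camera axes: x right, y down, z forward; pixel columns grow to the right and rows downward; lengths in m; the calibration is good to about 2 mm. A picture is of the moment at which its call begins.
- order.finish_job(): hands the job in; it is judged then, once.
Trained networks look in the newest picture that a camera, given by its name, has taken for a name from the list of things; names that differ only in an ending like _2 or _b are one class to them, and where a whole thing is asked for, a point or a joint stands for the part that bears it (a point fixed in the world has none). Each returns a list of dicts, best first, with "score" (0 to 1); they miss things now and then, are a little off and sometimes report something else, mostly with a low value. They report only what shows in the picture. A call takes as long as a camera call. They do not tell look-alikes from the thing itself.
- nets.search_frame(camera, target): "extent" ([left, top, right, bottom] in pixels, round what is visible of it).
- nets.tip_of(camera, target): "location" ([column, row] in pixels: a listed point, or the origin of a listed thing).
The state is a dict: "time": time; "joint_pos": joint angles; "qd": joint speeds; "effort": joint torques, N m; "tcp_pos": TCP position; "tool_rot": TCP orientation; "contact_force": force on the tool from outside, world axes, zero at the start; "wrist_torque": the same for the moment, N m; "finger_gap": finger opening in m; "gripper_force": force on a finger pad.
Only numpy, scipy, OpenCV 4.12 (cv2) and the standard library are available. Lean on these libraries where they do the work, as an engineer would, in place of code of your own. Each camera call takes 0.05 s, during which the arm holds its last target. There are 200 camera calls.

## Working session

There is one attempt and no reset: what is moved stays moved. The work goes in short steps, Python scripts to look and compute and a tool call to move; the robot and the scene stay as the last step left them, time stands still between calls to the robot, and variables do not carry over. Pictures are saved under pics/ and viewed, at most 10 in all, crops included, and the job is handed in when it is done.

Besides the shell and the picture viewer there is one more tool, called after ">>>" as name(argument=value, ...), one argument or row to a line, values as JSON. carry_out: Moves the arm, as the interface text tells. Its arguments: {"type":"object","properties":{"motion":{"type":"array","items":{"type":"array","items":{"type":"number"}}}},"required":["motion"]}

```bash
mkdir -p pics
cat > h.py <<'E'
import numpy as np, cv2
from scipy.spatial.transform import Rotation as R
from workcell import manip, grab_frame, order, nets
np.set_printoptions(precision=4,suppress=True)
def cam(f):
    Rm=cv2.Rodrigues(np.array(f["rvec"],float))[0]; t=np.array(f["tvec"],float).ravel()
    return Rm,t,200/np.tan(np.radians(f["vertical_fov"])/2)
def cloud(f):
    Rm,t,F=cam(f); d=f["depth"]; v,u=np.mgrid[:400,:640]
    P=np.stack([(u-f["cx"])/F*d,(v-f["cy"])/F*d,d],-1)
    W=(P-t)@Rm; W[d==0]=np.nan; return W
def proj(f,p):
    Rm,t,F=cam(f); c=Rm@np.array(p)+t; return F*c[:2]/c[2]+[f["cx"],f["cy"]]
E
cat > a.py <<'E'
from h import *
for c in("scene","top"):
    f=grab_frame(c); W=cloud(f); np.save(c+"W.npy",W); np.save(c+".npy",f["color"]); Rm,t,F=cam(f)
    cv2.imwrite(f"pics/{c}0.png",f["color"][:,:,::-1]); print(c,"cam",-Rm.T@t,F)
    for n in("scoop","scoop_grip","tub","ball1","case","well","mat","mic","micbase","tripod","mount1"):
        for r in nets.tip_of(c,n)[:6]:
            if r["score"]<.3: continue
            u,v=np.round(r["location"]).astype(int); print(n,round(r["score"],2),u,v,W[min(v,399),min(u,639)])
s=manip.sense();print(s["tcp_pos"],s["tool_rot"],s["time"])
E
python3 a.py
```

```text
scene cam [1.2353 0.7807 0.8394] 428.711500586221
scoop 0.97 253 163 [ 0.5593 -0.3111  0.0046]
scoop_grip 0.75 272 123 [ 0.4631 -0.3214  0.1261]
tub 0.66 296 203 [0.631  0.0207 0.0652]
ball1 0.74 360 206 [0.4678 0.1231 0.0344]
ball1 0.72 274 202 [ 0.6656 -0.0403  0.0488]
ball1 0.67 312 235 [0.6592 0.1258 0.0313]
ball1 0.63 261 200 [ 0.6856 -0.0789  0.0428]
ball1 0.63 333 223 [0.5815 0.127  0.0328]
ball1 0.52 246 185 [ 0.6754 -0.1753  0.0391]
case 0.7 399 267 [0.5497 0.3484 0.0123]
well 0.82 418 272 [0.525  0.3913 0.0121]
well 0.43 273 200 [ 0.6643 -0.0468  0.0517]
mat 0.69 248 163 [ 0.5737 -0.3209  0.0055]
micbase 0.55 346 186 [0.407  0.0022 0.0117]
tripod 0.61 214 193 [ 0.7508 -0.2512 -0.0009]
mount1 0.71 266 260 [0.8003 0.1043 0.0094]
mount1 0.7 233 229 [ 0.8037 -0.0515  0.013 ]
top cam [0.439  0.0283 0.9411] 394.543746296927
scoop 0.68 456 218 [ 0.5565 -0.3034  0.0064]
scoop_grip 0.63 487 258 [ 0.4577 -0.3121  0.1391]
tub 0.6 349 208 [ 0.5831 -0.0476  0.0194]
ball1 0.87 332 187 [ 0.6262 -0.007   0.0588]
ball1 0.87 285 185 [0.6363 0.1017 0.0427]
ball1 0.87 406 171 [ 0.6645 -0.1818  0.0444]
ball1 0.84 282 267 [0.4483 0.1086 0.0457]
ball1 0.63 333 167 [ 0.6738 -0.0105  0.057 ]
ball1 0.61 369 170 [ 0.6654 -0.0936  0.0561]
case 0.77 179 231 [0.5368 0.3551 0.0092]
well 0.93 167 239 [0.5184 0.3825 0.0092]
mat 0.65 461 214 [ 0.566  -0.3164  0.0058]
mat 0.37 331 185 [ 0.6303 -0.0047  0.0615]
mic 0.81 209 219 [0.5564 0.2694 0.0666]
micbase 0.93 337 302 [ 0.3703 -0.0123  0.0465]
mount1 0.97 352 127 [ 0.7835 -0.0611  0.0217]
mount1 0.86 288 126 [0.7766 0.0934 0.0536]
[0.2372 0.4963 0.1823] [0.2211 0.9753 0.     0.    ] 1.2
```

View pics/top0.png

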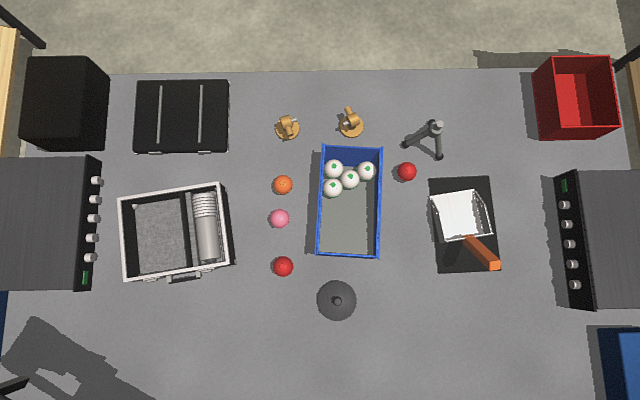

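View pics/scene0.png

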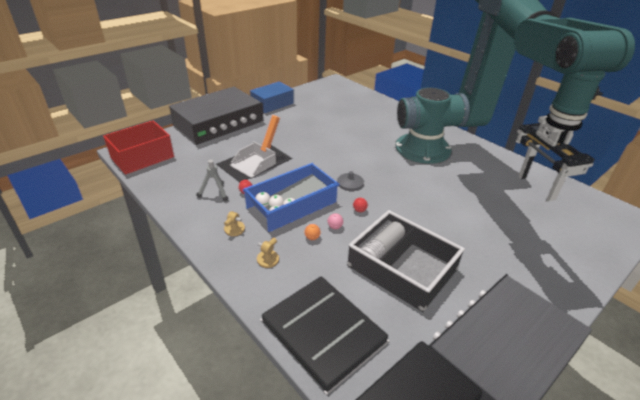

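In the top view, the white balls with green bands in the tub are at (334,169), (366,170), (350,178) and (332,188), and these are the ones meant. The orange (283,185), pink (279,218) and red (283,267), (407,172) balls lie loose outside the tub and are decoys. The scoop is on the mat at about (460,215), the case is at (175,232) with its well on the left, and the iron base is at (336,300).

```bash
cat > b.py <<'E'
from h import *
D={c:(np.load(c+"W.npy").reshape(-1,3),np.load(c+".npy").reshape(-1,3).astype(int)) for c in("scene","top")}
def sel(fn):
    out={}
    for c,(W,C) in D.items():
        H=cv2.cvtColor(C.astype(np.uint8)[None],cv2.COLOR_RGB2HSV)[0].astype(int)
        m=fn(W,H)&np.isfinite(W[:,0]); out[c]=W[m]
    return out
def rect(n,o):
    for c,p in o.items():
        r=cv2.minAreaRect((p[:,:2]*1000).astype(np.float32)); print(n,c,len(p),"z",np.percentile(p[:,2],[5,50,95]) if len(p) else "","ctr",np.array(r[0]),"size",np.array(r[1]),"ang",round(r[2],2))
box=lambda W,x0,x1,y0,y1,z0,z1:(W[:,0]>x0)&(W[:,0]<x1)&(W[:,1]>y0)&(W[:,1]<y1)&(W[:,2]>z0)&(W[:,2]<z1)
rect("tubrim",sel(lambda W,H:box(W,.4,.8,-.15,.1,.066,.085)&(H[:,0]>105)&(H[:,0]<125)&(H[:,1]>120)))
rect("case",sel(lambda W,H:box(W,.4,.7,.2,.5,.070,.08)))
rect("mat",sel(lambda W,H:box(W,.4,.75,-.5,-.2,-.003,.012)&(H[:,2]<60)))
rect("pan",sel(lambda W,H:box(W,.45,.75,-.45,-.2,.0,.06)&(H[:,2]>120)&(H[:,1]<40)))
h=sel(lambda W,H:box(W,.35,.7,-.6,-.15,.03,.2)&(H[:,0]<18)&(H[:,1]>150))
for c,p in h.items():
    m=p.mean(0); d=np.linalg.svd(p-m)[2][0]; d*=np.sign(d[2]); print("handle",c,len(p),m,d,"yaw",np.degrees(np.arctan2(-d[1],-d[0])),"tilt",np.degrees(np.arccos(d[2])),p.max(0),p.min(0))
    for z in(.06,.09,.11,.13):
        q=p[abs(p[:,2]-z)<.006]; print("  z",z,q.mean(0) if len(q) else None,len(q))
b=sel(lambda W,H:box(W,.55,.75,-.13,.03,.04,.12)&(H[:,2]>150)&(H[:,1]<60)); rect("balls",b)
f=grab_frame("top");C=f["color"][110:275,300:510,::-1];cv2.imwrite("pics/crop1.png",cv2.resize(C,None,fx=3.6,fy=3.6,interpolation=2))
E
python3 b.py
```

```text
tubrim scene 563 z [0.0667 0.0722 0.0762] ctr [598.11   -41.2198] size [143.5765 252.4659] ang 84.88
tubrim top 1187 z [0.0687 0.0729 0.0758] ctr [595.9191 -44.3327] size [141.7906 254.4298] ang 85.39
case scene 1357 z [0.0705 0.0753 0.0784] ctr [532.7512 347.0091] size [192.14   231.2435] ang 8.58
case top 1891 z [0.0707 0.0749 0.0778] ctr [532.5897 347.784 ] size [188.2256 230.9043] ang 8.59
mat scene 0 z  ctr [0. 0.] size [0. 0.] ang 0.0
mat top 2510 z [0.0001 0.0029 0.0056] ctr [ 588.6316 -314.5634] size [334.2946 174.5029] ang 9.25
pan scene 1766 z [0.0003 0.0054 0.0425] ctr [ 600.1315 -325.0367] size [299.7938 249.5464] ang 0.07
pan top 3474 z [0.0002 0.0035 0.0099] ctr [ 600.4308 -325.1962] size [250.2048 298.9892] ang 89.72
handle scene 199 [ 0.5238 -0.2844  0.0874] [-0.8095 -0.5171  0.2781] yaw 32.56765673709715 tilt 73.85161143266492 [ 0.6904 -0.1746  0.1492] [ 0.4482 -0.3279  0.0343]
  z 0.06 [ 0.5026 -0.3107  0.0602] 17
  z 0.09 [ 0.4851 -0.3134  0.0904] 21
  z 0.11 [ 0.473  -0.3148  0.1103] 18
  z 0.13 [ 0.4618 -0.3157  0.1302] 22
handle top 598 [ 0.5408 -0.2711  0.0875] [-0.7895 -0.5203  0.3257] yaw 33.38527738763391 tilt 70.99060121071521 [ 0.6892 -0.1679  0.1533] [ 0.4338 -0.549   0.0302]
  z 0.06 [ 0.5003 -0.322   0.0604] 25
  z 0.09 [ 0.4868 -0.3163  0.0899] 33
  z 0.11 [ 0.4752 -0.3187  0.11  ] 32
  z 0.13 [ 0.4639 -0.3202  0.1299] 37
balls scene 288 z [0.0412 0.0508 0.0607] ctr [655.1493 -47.045 ] size [131.6679  91.9852] ang 78.05
balls top 849 z [0.0422 0.0498 0.0577] ctr [659.5452 -54.4993] size [ 85.4299 142.1297] ang 10.78
```

View pics/crop1.png

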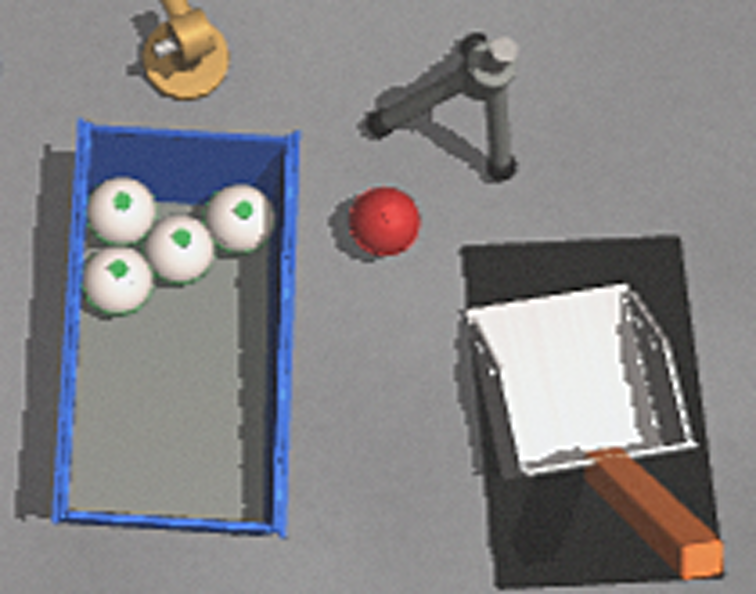

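The enlarged crop confirms it: the four white balls with green dots sit at the far end of the tub, and the red ball is outside on the right. The tub leans slightly to -y with x. The scoop's front faces away from the robot, with its handle towards the robot. Next I'll refine the scoop, mat and tub poses.

```bash
cat > c.py <<'E'
exec(open("b.py").read().split('rect("tubrim"')[0])
def fit2(p):
    m=p.mean(0); d=np.linalg.svd(p-m)[2][0]; return m,d
h=sel(lambda W,H:box(W,.4,.56,-.38,-.26,.035,.2)&(H[:,0]<18)&(H[:,1]>150))
P=np.concatenate(list(h.values()))
for c,p in list(h.items())+[("both",P)]:
    A=np.c_[p[:,2]-.1137,np.ones(len(p))]; k=np.linalg.lstsq(A,p[:,:2],rcond=None)[0]
    print("handle",c,len(p),"dxy/dz",k[0],"xy at z=.1137",k[1],"yaw",np.degrees(np.arctan2(-k[0][1],-k[0][0])), "y width at z .1-.13",np.ptp(p[(p[:,2]>.1)&(p[:,2]<.13)][:,1]))
# scoop walls / metal raised
w=sel(lambda W,H:box(W,.47,.66,-.42,-.22,.015,.055)&(H[:,1]<60)); rect("walls",w)
rect("metal top",{"top":sel(lambda W,H:box(W,.47,.64,-.39,-.22,.0045,.055)&(H[:,2]>140)&(H[:,1]<40))["top"]})
m=sel(lambda W,H:box(W,.43,.70,-.45,-.215,-.004,.012)&(H[:,2]<75)); 
W,C=D["top"]; 
mm=(np.load("top.npy").max(-1)<75).astype(np.uint8); mm[:170]=0;mm[275:]=0;mm[:,:425]=0;mm[:,505:]=0
mm=cv2.morphologyEx(mm,cv2.MORPH_OPEN,np.ones((2,2),np.uint8)); Wt=np.load("topW.npy"); q=Wt[mm>0]; q=q[np.isfinite(q[:,0])&(q[:,2]<.02)]
rect("mat",{"top":q})
t=sel(lambda W,H:box(W,.4,.8,-.15,.1,.066,.085)&(H[:,0]>105)&(H[:,0]<125)&(H[:,1]>120))["top"]
for lo,hi in((-.2,-.07),(-.06,.1)):
    # side rims: line y(x)
    q=t[(t[:,0]>.5)&(t[:,0]<.68)&(t[:,1]>lo)&(t[:,1]<hi)&(t[:,2]>.071)]
    k=np.polyfit(q[:,0],q[:,1],1); print("tub side",len(q),"yaw",np.degrees(np.arctan(k[0])),"y at .58",np.polyval(k,.58),np.ptp(q[:,1]-np.polyval(k,q[:,0])))
# balls: sphere centres
f=grab_frame("top"); 
for r in nets.tip_of("top","ball1"):
    u,v=np.round(r["location"]).astype(int); p=Wt[v,u]
    if -.12<p[1]<.03: print("ball",r["score"],p,f["color"][v,u])
print(manip.sense()["joint_pos"])
E
python3 c.py
```

```text
handle scene 154 dxy/dz [-0.5687 -0.072 ] xy at z=.1137 [ 0.4716 -0.3146] yaw 7.215478265620253 y width at z .1-.13 0.02002598364288871
handle top 381 dxy/dz [-0.6584 -0.0892] xy at z=.1137 [ 0.47   -0.3185] yaw 7.7134728441431175 y width at z .1-.13 0.02229155398754762
handle both 535 dxy/dz [-0.6388 -0.0959] xy at z=.1137 [ 0.4702 -0.3175] yaw 8.53458121220777 y width at z .1-.13 0.024128255211355365
walls scene 459 z [0.0162 0.0309 0.0491] ctr [ 545.884  -308.2627] size [131.0703 119.9521] ang 8.74
walls top 510 z [0.0167 0.033  0.0506] ctr [ 558.426  -306.1808] size [107.2485 112.7928] ang 8.72
metal top top 1265 z [0.0047 0.0062 0.0459] ctr [ 562.2244 -298.2205] size [114.3987 163.1928] ang 8.41
mat top 2722 z [-0.0003  0.0029  0.0058] ctr [ 542.0736 -324.5189] size [228.911  153.1447] ang 1.26
tub side 253 yaw -4.785334630514521 y at .58 -0.10912032776533641 0.00935282122275756
tub side 273 yaw -4.709091368192345 y at .58 0.02356182702357204 0.008782549766654185
ball 0.86 [ 0.6473 -0.0444  0.0563] [246 241 240]
ball 0.82 [ 0.6264 -0.0093  0.0578] [235 228 237]
ball 0.76 [ 0.671  -0.0872  0.0536] [ 71 173  90]
ball 0.7 [ 0.6704 -0.0083  0.0518] [242 240 237]
[ 1.0219  0.0873  1.3707 -0.      1.6836 -0.1031]
```

```bash
cat > p.py <<'E'
from h import *
G=np.array([-103.5,0,109.7])/1e3
T_SG=R.from_matrix(np.array([[.866025,0,.5],[0,-1,0],[.5,0,-.866025]]))  # tool in scoop axes (columns x,y,z)
TUB=(np.array([.582,-.0425,0]),-4.75); CASE=(np.array([.5326,.3475,0]),8.6); SC=(np.array([.5617,-.3048,.004]),8.6)
def scoop(origin,yaw,pitch,g=G,off=(0,0,0)):
    """tool pose for scoop origin, yaw deg, pitch deg (+ = nose down)"""
    Rs=R.from_euler("ZY",[yaw,pitch],degrees=True); Rt=Rs*T_SG
    return np.array(origin)+Rs.apply(g)+Rt.apply([0,0,.019]), Rt
def rows(targets):
    s=manip.sense(); p0=np.array(s["tcp_pos"]); R0=R.from_quat(s["tool_rot"]); out=[]
    for p,Rt in targets:
        d=R0.inv().apply(p-p0)*1000; w=(R0.inv()*Rt).as_rotvec(degrees=True); out.append(np.r_[d,w])
        print("target",np.round(p,3),"row",np.round(d,1).tolist(),np.round(w,1).tolist(),"rows>=",round(max(np.linalg.norm(d)/41.7,np.linalg.norm(w)/7.16),1))
    return out
def back(t,mm): return t[0]+t[1].apply([0,0,-mm/1e3]),t[1]
def state():
    s=manip.sense(); print("t",s["time"],"tcp",np.array(s["tcp_pos"]),"q",np.array(s["joint_pos"]),"F",np.array(s["contact_force"]),"gap",s["finger_gap"],s["gripper_force"])
E
python3 - <<'E'
from p import *
g=scoop(*SC,0); print(g[0]-g[1].apply([0,0,.019]))
b=back(g,90); rows([(np.array([.35,.08,.27]),R.from_quat(manip.sense()["tool_rot"])*R.from_rotvec([0,0,80],degrees=True)),b,g])
E
```

```text
[ 0.4594 -0.3203  0.1137]
target [0.35 0.08 0.27] row [-281.3, -326.9, -87.7] [-0.0, 0.0, 80.0] rows>= 11.2
target [ 0.424 -0.326  0.175] row [-523.2, -660.8, 7.1] [-37.9, 11.7, 141.6] rows>= 20.5
target [ 0.469 -0.319  0.097] row [-560.4, -635.6, 85.0] [-37.9, 11.7, 141.6] rows>= 20.5
```

>>> carry_out(
  motion=[
    [-12,-14,-20,0,0,5,1],
    [-35,-40,-45,0,0,12,1],
    [-60,-70,-65,0,0,19,1],
    [-86,-100,-80,0,0,26,1],
    [-112,-130,-88,0,0,33,1],
    [-138,-160,-88,0,0,40,1],
    [-164,-190,-88,0,0,47,1],
    [-190,-220,-88,0,0,54,1],
    [-214,-250,-88,0,0,61,1],
    [-240,-280,-88,0,0,68,1],
    [-262,-305,-88,0,0,75,1],
    [-280,-325,-88,0,0,80,1],
  ],
)

```text
time: 2.35
tcp_pos: [0.3498, 0.08, 0.2706]
tool_rot: [0.798, 0.602, 0.0, 0.001]
contact_force: [0.8, 0.6, 0.2]
finger_gap: 0.0937
gripper_force: 0.0
```

Run:
```python
from p import *
state(); g=scoop(*SC,0); b=back(g,90); rows([b,g])
```

```text
t 2.35 tcp [0.3498 0.08   0.2706] q [ 0.0668 -0.3437  1.5798 -0.0004  1.9042  0.3452] F [0.8318 0.6417 0.2255] gap 0.09369581397669889 0.0
target [ 0.424 -0.326  0.175] row [-369.5, 183.0, 95.6] [-17.0, 26.6, 63.9] rows>= 10.1
target [ 0.469 -0.319  0.097] row [-350.8, 223.8, 173.6] [-17.0, 26.6, 63.9] rows>= 10.8
```

>>> carry_out(
  motion=[
    [-31,15,4,-1.4,2.2,5.3,1],
    [-62,30,8,-2.8,4.4,10.6,1],
    [-93,46,12,-4.2,6.6,16,1],
    [-124,61,18,-5.7,8.9,21.3,1],
    [-155,76,25,-7.1,11.1,26.6,1],
    [-186,92,33,-8.5,13.3,32,1],
    [-217,107,42,-9.9,15.5,37.3,1],
    [-248,122,52,-11.3,17.7,42.6,1],
    [-279,138,63,-12.8,20,48,1],
    [-310,153,75,-14.2,22.2,53.3,1],
    [-340,168,87,-15.6,24.4,58.6,1],
    [-369.5,183,95.6,-17,26.6,63.9,1],
  ],
)

```text
time: 3.35
tcp_pos: [0.4263, -0.3247, 0.1736]
tool_rot: [0.963, 0.073, 0.258, -0.021]
contact_force: [0.1, 0.5, -0.3]
finger_gap: 0.0942
gripper_force: 0.0
```

Run:
```python
from p import *
state(); g=scoop(*SC,0); b=back(g,90); rows([b,g])
f=grab_frame("top"); cv2.imwrite("pics/pre.png",cv2.resize(f["color"][180:300,400:560,::-1],None,fx=3,fy=3))
f=grab_frame("scene"); cv2.imwrite("pics/pres.png",cv2.resize(f["color"][60:200,180:340,::-1],None,fx=4,fy=4))
```

```text
t 3.35 tcp [ 0.4263 -0.3247  0.1736] q [-1.1039 -0.169   1.7341  0.502   1.4227  0.28  ] F [ 0.1332  0.4854 -0.266 ] gap 0.09415849747754121 0.0
target [ 0.424 -0.326  0.175] row [-1.1, 0.6, -2.5] [-0.2, 0.0, -0.0] rows>= 0.1
target [ 0.469 -0.319  0.097] row [-1.0, 0.9, 87.5] [-0.2, 0.0, -0.0] rows>= 2.1
```

View pics/pres.png

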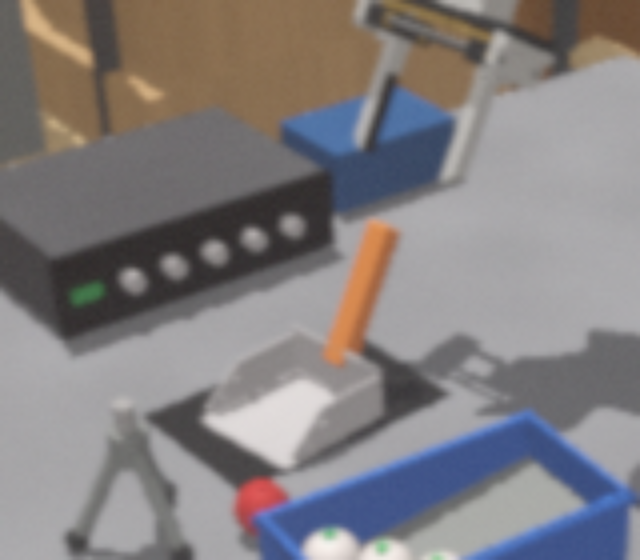

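The open fingers, with tips at about (370,145) and (455,175) in the crop, are lined up above the orange handle top at (380,228). I'll descend along the handle and close.

>>> carry_out(
  motion=[
    [-1,1,15,0,0,0,1],
    [-1,1,35,0,0,0,1],
    [-1,1,58,0,0,0,1],
    [-1,1,76,0,0,0,1],
    [-1,1,88,0,0,0,1],
    [-1,1,88,0,0,0,1],
    [-1,1,88,0,0,0,0.2],
    [-1,1,88,0,0,0,0],
    [-1,1,88,0,0,0,0],
    [-1,1,88,0,0,0,0],
    [-1,1,88,0,0,0,0],
    [-1,1,88,0,0,0,0],
  ],
)

```text
time: 4.45
tcp_pos: [0.4696, -0.3173, 0.0985]
tool_rot: [0.963, 0.076, 0.257, -0.02]
contact_force: [0.2, -0.6, 0.1]
finger_gap: 0.0574
gripper_force: 0.0
```

Run:
```python
from p import *
state(); g=scoop(*SC,0); up=g[0]+[-.04,.0,.17]; rows([g,(g[0]+[0,0,.03],g[1]),(up,g[1])])
```

```text
t 4.45 tcp [ 0.4696 -0.3173  0.0985] q [-1.0084 -0.0724  1.8009  0.5075  1.2343  0.2782] F [ 0.1563 -0.6411  0.0975] gap 0.05737798248768878 0.0
target [ 0.469 -0.319  0.097] row [-1.5, 1.5, 0.6] [-0.2, 0.1, 0.3] rows>= 0.1
target [ 0.469 -0.319  0.127] row [13.4, 1.4, -25.4] [-0.2, 0.1, 0.3] rows>= 0.7
target [ 0.429 -0.319  0.267] row [49.1, -4.9, -166.5] [-0.2, 0.1, 0.3] rows>= 4.2
```

>>> carry_out(
  motion=[
    [0,0,0,0,0,0,0],
    [0,0,0,0,0,0,0],
    [0,0,0,0,0,0,0],
    [0,0,0,0,0,0,0],
    [0,0,0,0,0,0,0],
    [0,0,0,0,0,0,0],
    [0,0,0,0,0,0,0],
    [0,0,0,0,0,0,0],
  ],
)

```text
time: 5.12
tcp_pos: [0.4696, -0.317, 0.0978]
tool_rot: [0.963, 0.076, 0.257, -0.021]
contact_force: [0.4, -0.9, -0.8]
finger_gap: 0.0239
gripper_force: 30.0
```

Run:
```python
from p import *
state(); s=manip.sense(); print(s["tool_rot"])
p=np.array(s["tcp_pos"]);Rt=R.from_quat(s["tool_rot"]); print("tool z",Rt.apply([0,0,1]),"y",Rt.apply([0,1,0])); rows([(p+[0,0,.04],Rt),(p+[-.03,0,.15],Rt)])
```

```text
t 5.1167 tcp [ 0.4696 -0.317   0.0978] q [-1.008  -0.0715  1.8014  0.5073  1.2338  0.2782] F [ 0.4188 -0.8965 -0.8274] gap 0.02386949831730974 29.98178243637085
[ 0.9632  0.0758  0.2572 -0.0208]
tool z [ 0.4922  0.079  -0.8669] y [ 0.1566 -0.9877 -0.001 ]
target [ 0.47  -0.317  0.138] row [19.9, -0.0, -34.7] [0.0, 0.0, 0.0] rows>= 1.0
target [ 0.44  -0.317  0.248] row [49.1, -4.9, -144.8] [0.0, 0.0, 0.0] rows>= 3.7
```

>>> carry_out(
  motion=[
    [2,0,-4,0,0,0,0],
    [6,0,-11,0,0,0,0],
    [12,0,-22,0,0,0,0],
    [20,0,-36,0,0,0,0],
    [26,0,-52,0,0,0,0],
    [31,-1,-70,0,0,0,0],
    [36,-2,-88,0,0,0,0],
    [40,-3,-106,0,0,0,0],
    [44,-4,-123,0,0,0,0],
    [47,-5,-136,0,0,0,0],
    [49,-5,-145,0,0,0,0],
    [49,-5,-145,0,0,0,0],
  ],
)

```text
time: 6.12
tcp_pos: [0.4397, -0.3178, 0.2517]
tool_rot: [0.963, 0.076, 0.258, -0.018]
contact_force: [0.4, 0.2, -2.3]
finger_gap: 0.0236
gripper_force: 30.0
```

```bash
cat > m.py <<'E'
from p import *
# pan pose relative to tool, from the pan floor plane seen by both cameras
state(); s=manip.sense(); p=np.array(s["tcp_pos"]);Rt=R.from_quat(s["tool_rot"]); Rs=Rt*T_SG.inv(); o=p-Rt.apply([0,0,.019])-Rs.apply(G)
print("nominal scoop",o,"euler ZYX",Rs.as_euler("ZYX",degrees=True))
for c in("top","scene"):
    f=grab_frame(c); W=cloud(f).reshape(-1,3); C=f["color"].reshape(-1,3); L=Rs.inv().apply(np.nan_to_num(W,nan=9)-o)
    m=(abs(L[:,0]-5)<9)&(L[:,0]>-.045)&(L[:,0]<.045)&(abs(L[:,1])<.04)&(abs(L[:,2])<.02); q=L[m]
    if len(q)>50:
        for _ in range(3):
            k=np.linalg.lstsq(np.c_[q[:,:2],np.ones(len(q))],q[:,2],rcond=None)[0]; r=q[:,2]-np.c_[q[:,:2],np.ones(len(q))]@k; q=q[abs(r)<2.5*r.std()+1e-4]
        print(c,len(q),"pitch err(nose down +) %.2f roll err %.2f z0 %.4f"%(-np.degrees(k[0]),np.degrees(k[1]),k[2]))
    mm=(abs(L[:,0])<.09)&(abs(L[:,1])<.075)&(L[:,2]>-.01)&(L[:,2]<.055)&(C.max(1)-C.min(1)<45); mm&=(L[:,2]>.02)
    if mm.sum()>30: print("  walls x",np.percentile(L[mm][:,0],[2,98]),"y",np.percentile(L[mm][:,1],[2,98]),"z max",np.percentile(L[mm][:,2],98))
    cv2.imwrite(f"pics/m_{c}_{int(s['time']*100)}.png",f["color"][:,:,::-1])
E
python3 m.py
```

```text
t 6.1167 tcp [ 0.4397 -0.3178  0.2517] q [-1.0682 -0.1877  1.5958  0.4893  1.5405  0.3778] F [ 0.4205  0.1913 -2.2967] gap 0.023635932324094305 29.983255863189697
nominal scoop [ 0.5326 -0.3035  0.1585] euler ZYX [ 8.99   -0.0356 -0.2259]
top 1739 pitch err(nose down +) -0.01 roll err -0.04 z0 0.0009
  walls x [-0.0619  0.0322] y [-0.0539  0.0564] z max 0.04754125303328236
scene 232 pitch err(nose down +) 0.21 roll err 0.49 z0 0.0001
  walls x [-0.0587  0.0287] y [-0.0549  0.0585] z max 0.0456857594659875
```

```bash
cat >> p.py <<'E'
def tubpose(x,y,h,pitch,yaw=TUB[1],dz=.0015):
    """lip of the pan at tub x,y (m), h above floor line"""
    Rz=R.from_euler("Z",TUB[1],degrees=True); lip=TUB[0]+Rz.apply([x,y,.021-.1405*min(x,.1075)+h])
    Rs=R.from_euler("ZY",[yaw,pitch],degrees=True); return scoop(lip-Rs.apply([.0575,0,0])+[0,0,dz],yaw,pitch)
def fine(targets,n):
    """rows rounded, n[i] rows to target i, linear"""
    s=manip.sense(); p0=np.array(s["tcp_pos"]); R0=R.from_quat(s["tool_rot"]); P=[np.zeros(6)]
    prev=(p0,R0)
    for (p,Rt),k in zip(targets,n):
        for i in range(1,k+1):
            a=i/k; q=prev[0]+a*(p-prev[0]); Q=prev[1]*R.from_rotvec(a*(prev[1].inv()*Rt).as_rotvec())
            print(np.round(np.r_[R0.inv().apply(q-p0)*1000,(R0.inv()*Q).as_rotvec(degrees=True)],1).tolist())
        prev=(p,Rt)
E
python3 - <<'E'
from p import *
fine([tubpose(.024,0,.12,0),tubpose(.024,0,.12,10)],[10,2])
E
```

```text
[4.4, -27.9, 4.4, -0.7, 0.0, 1.2]
[8.8, -55.8, 8.8, -1.4, 0.0, 2.4]
[13.2, -83.7, 13.2, -2.1, 0.0, 3.6]
[17.6, -111.6, 17.6, -2.8, 0.0, 4.8]
[22.1, -139.5, 22.0, -3.5, 0.1, 5.9]
[26.5, -167.4, 26.3, -4.1, 0.1, 7.1]
[30.9, -195.3, 30.7, -4.8, 0.1, 8.3]
[35.3, -223.2, 35.1, -5.5, 0.1, 9.5]
[39.7, -251.0, 39.5, -6.2, 0.1, 10.7]
[44.1, -278.9, 43.9, -6.9, 0.1, 11.9]
[58.1, -276.8, 37.6, -6.4, -4.9, 12.2]
[72.1, -274.6, 31.3, -5.9, -9.8, 12.5]
```

>>> carry_out(
  motion=[
    [2,-12,2,-0.3,0,0.5,0],
    [6,-36,6,-0.9,0,1.5,0],
    [11,-68,11,-1.7,0,2.9,0],
    [16,-100,16,-2.5,0,4.3,0],
    [21,-132,21,-3.3,0,5.6,0],
    [26,-164,26,-4.1,0.1,7,0],
    [31,-196,31,-4.8,0.1,8.3,0],
    [36,-226,36,-5.6,0.1,9.7,0],
    [40,-252,40,-6.2,0.1,10.8,0],
    [49,-270,41,-6.7,-2,11.8,0],
    [62,-275,36,-6.3,-6,12.2,0],
    [72,-275,31,-5.9,-9.8,12.5,0],
  ],
)

```text
time: 7.22
tcp_pos: [0.4719, -0.0294, 0.2558]
tool_rot: [0.984, -0.039, 0.171, 0.006]
contact_force: [0.3, 0.3, -1.2]
finger_gap: 0.0239
gripper_force: 30.0
```

Run:
```python
from p import *
state()
fine([tubpose(.024,0,.12,10),tubpose(.024,0,.02,10),tubpose(.024,0,.006,10)],[1,7,4])
```

```text
t 7.2167 tcp [ 0.4719 -0.0294  0.2558] q [-0.2222 -0.3797  1.6769  0.0502  1.5038  1.4328] F [ 0.3399  0.2899 -1.225 ] gap 0.023914841046662732 29.99936878681183
[2.2, 4.0, -0.8, -0.2, 0.3, 0.2]
[-2.6, 4.0, 12.6, -0.2, 0.3, 0.2]
[-7.4, 4.0, 26.1, -0.2, 0.3, 0.2]
[-12.2, 4.1, 39.5, -0.2, 0.3, 0.2]
[-17.1, 4.1, 53.0, -0.2, 0.3, 0.2]
[-21.9, 4.1, 66.4, -0.2, 0.3, 0.2]
[-26.7, 4.1, 79.9, -0.2, 0.3, 0.2]
[-31.5, 4.2, 93.3, -0.2, 0.3, 0.2]
[-32.7, 4.2, 96.6, -0.2, 0.3, 0.2]
[-33.9, 4.2, 99.9, -0.2, 0.3, 0.2]
[-35.1, 4.2, 103.2, -0.2, 0.3, 0.2]
[-36.2, 4.2, 106.5, -0.2, 0.3, 0.2]
```

```bash
python3 m.py; ls pics
```

```text
t 7.2167 tcp [ 0.4719 -0.0294  0.2558] q [-0.2222 -0.3797  1.6769  0.0502  1.5038  1.4328] F [ 0.3399  0.2899 -1.225 ] gap 0.023914841046662732 29.99936878681183
nominal scoop [ 0.5475 -0.0351  0.1472] euler ZYX [-4.483  10.282   0.1145]
top 1551 pitch err(nose down +) 0.74 roll err -0.00 z0 -0.0005
  walls x [-0.0609  0.0245] y [-0.0529  0.0557] z max 0.04706978809334186
scene 367 pitch err(nose down +) 1.36 roll err 0.12 z0 0.0033
  walls x [-0.0548  0.034 ] y [-0.0567  0.0568] z max 0.04945785095791627
crop1.png
m_scene_611.png
m_scene_721.png
m_top_611.png
m_top_721.png
pre.png
pres.png
scene0.png
top0.png
```

>>> carry_out(
  motion=[
    [2,4,0,0,0.5,0,0],
    [0,4,5,0,1,0,0],
    [-4,4,16,0,1,0,0],
    [-9,4,30,0,1,0,0],
    [-14,4,44,0,1,0,0],
    [-19,4,58,0,1,0,0],
    [-24,4,72,0,1,0,0],
    [-28,4,84,0,1,0,0],
    [-32,4,94,0,1,0,0],
    [-34,4,100,0,1,0,0],
    [-35,4,104,0,1,0,0],
    [-35,4,104,0,1,0,0],
  ],
)

```text
time: 8.32
tcp_pos: [0.4746, -0.0373, 0.1462]
tool_rot: [0.982, -0.041, 0.182, 0.007]
contact_force: [-1.6, -0.3, -2.7]
finger_gap: 0.0238
gripper_force: 30.0
```

```bash
python3 m.py
python3 - <<'E'
from p import *
rows([tubpose(.024,0,.003,10),tubpose(.024,0,0,10)])
a=cv2.imread("pics/m_top_%d.png"%int(manip.sense()["time"]*100-0)) if 0 else None
f=grab_frame("top");g=grab_frame("scene")
A=cv2.resize(f["color"][130:280,280:430],(600,600));B=cv2.resize(g["color"][120:260,200:360],(686,600))
cv2.imwrite("pics/in.png",cv2.resize(np.hstack([A,B])[:,:,::-1],(800,373)))
E
```

```text
t 8.3167 tcp [ 0.4746 -0.0373  0.1462] q [-0.2426 -0.3803  1.8983  0.0596  1.263   1.4047] F [-1.5988 -0.2938 -2.7081] gap 0.023752390394654654 29.999651312828064
nominal scoop [ 0.5524 -0.0438  0.0393] euler ZYX [-4.8189  9.0618  0.0236]
top 1247 pitch err(nose down +) 1.41 roll err 0.11 z0 -0.0020
  walls x [-0.0687  0.0886] y [-0.059   0.0587] z max 0.04613230051693064
scene 354 pitch err(nose down +) 1.38 roll err 0.59 z0 -0.0000
  walls x [-0.0851  0.0882] y [-0.0596  0.0584] z max 0.0472248721501405
target [ 0.473 -0.033  0.14 ] row [-4.6, -3.8, 6.1] [0.0, -1.0, -0.0] rows>= 0.2
target [ 0.473 -0.033  0.137] row [-5.7, -3.8, 8.9] [0.0, -1.0, -0.0] rows>= 0.3
```

View pics/in.png

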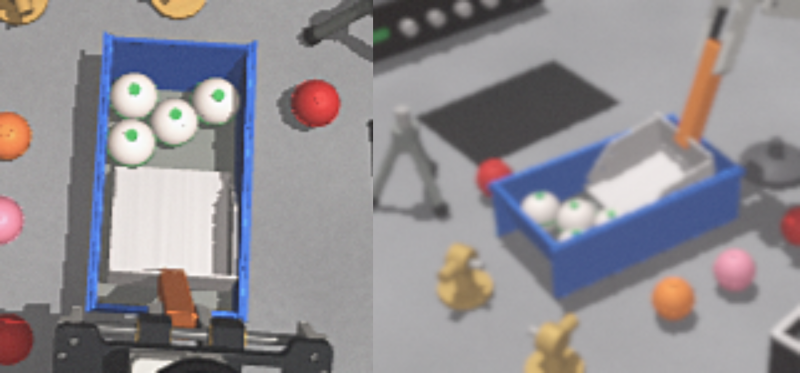

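The top view (left half) shows the pan seated in the tub with its lip at row 168, behind the four balls and centred between the walls. I'll lower it until the lip touches the floor.

>>> carry_out(
  motion=[
    [-1,-1,2,0,0,0,0],
    [-1.6,-1.5,4,0,0,0,0],
    [-2.2,-1.5,5.5,0,0,0,0],
    [-2.6,-1.5,6.5,0,0,0,0],
    [-2.6,-1.5,6.5,0,0,0,0],
  ],
)

```text
time: 8.93
tcp_pos: [0.4759, -0.0356, 0.1406]
tool_rot: [0.982, -0.041, 0.183, 0.007]
contact_force: [-0.4, 0.3, -2.8]
finger_gap: 0.0237
gripper_force: 30.0
```

>>> carry_out(
  motion=[
    [-0.4,0,1,0,0,0,0],
    [-0.8,0,2,0,0,0,0],
    [-1.1,0,3,0,0,0,0],
    [-1.1,0,3,0,0,0,0],
  ],
)

```text
time: 9.27
tcp_pos: [0.4762, -0.0358, 0.138]
tool_rot: [0.982, -0.041, 0.183, 0.008]
contact_force: [-0.7, -0.6, -1.8]
finger_gap: 0.024
gripper_force: 30.0
```

>>> carry_out(
  motion=[
    [-0.3,0,0.8,0,0,0,0],
    [-0.6,0,1.6,0,0,0,0],
    [-0.8,0,2.2,0,0,0,0],
    [-0.8,0,2.2,0,0,0,0],
  ],
)

```text
time: 9.6
tcp_pos: [0.4767, -0.0359, 0.1366]
tool_rot: [0.982, -0.041, 0.184, 0.008]
contact_force: [-1.1, 0.5, 4.0]
finger_gap: 0.0238
gripper_force: 30.0
```

```bash
python3 m.py;python3 - <<'E'
from p import *
rows([tubpose(.024,0,0,10)])
E
```

```text
t 9.6 tcp [ 0.4767 -0.0359  0.1366] q [-0.2376 -0.3756  1.9156  0.0587  1.2356  1.4077] F [-1.0693  0.4752  3.9691] gap 0.02375740940375098 30.000742971897125
nominal scoop [ 0.5551 -0.0425  0.0301] euler ZYX [-4.7916  8.7708 -0.0109]
top 1224 pitch err(nose down +) 1.07 roll err -0.07 z0 -0.0018
  walls x [-0.0681  0.0875] y [-0.0606  0.059 ] z max 0.04831073795902337
scene 305 pitch err(nose down +) 1.05 roll err 0.55 z0 -0.0005
  walls x [-0.0888  0.0867] y [-0.0614  0.0566] z max 0.04719284992294133
target [ 0.473 -0.033  0.137] row [-2.6, -2.2, -2.1] [0.0, -1.2, -0.0] rows>= 0.2
```

Run:
```python
from p import *
s=manip.sense();R0=R.from_quat(s["tool_rot"])
d=R.from_euler("ZY",[-4.75,8],degrees=True).apply([1,0,0]); print(R0.inv().apply(d)*10, R0.inv().apply([0,0,1.]))
```

```text
[ 8.7315 -0.0073  4.8746] [ 0.3612  0.0002 -0.9325]
```

>>> carry_out(
  motion=[
    [2,0,0.3,0,0,0,0],
    [5,0,1.8,0,0,0,0],
    [8,0,3.5,0,0,0,0],
    [11.5,0,5.4,0,0,0,0],
    [15,0,7.4,0,0,0,0],
    [18.5,0,9.3,0,0,0,0],
    [22,0,11.3,0,0,0,0],
    [25.5,0,13.2,0,0,0,0],
    [29,0,15.2,0,0,0,0],
    [32.5,0,17.1,0,0,0,0],
    [35,0,18.5,0,0,0,0],
    [35,0,18.5,0,0,0,0],
  ],
)

```text
time: 10.7
tcp_pos: [0.5155, -0.0391, 0.1301]
tool_rot: [0.982, -0.041, 0.183, 0.008]
contact_force: [1.6, -0.4, 0.2]
finger_gap: 0.0241
gripper_force: 30.0
```

```bash
cat > v.py <<'E'
from p import *
import sys
f=grab_frame("top");g=grab_frame("scene"); W=cloud(f)
s=manip.sense(); p=np.array(s["tcp_pos"]);Rt=R.from_quat(s["tool_rot"]); Rs=Rt*T_SG.inv(); o=p-Rt.apply([0,0,.019])-Rs.apply(G)
print("scoop",o,Rs.as_euler("ZYX",degrees=True),"F",np.array(s["contact_force"]))
tz=R.from_euler("Z",TUB[1],degrees=True)
print("lip in tub",tz.inv().apply(o+Rs.apply([.0575,0,0])-TUB[0]))
for r in nets.tip_of("top","ball1"):
    u,v=np.round(r["location"]).astype(int); q=W[v,u]; C=f["color"][v-4:v+5,u-4:u+5].reshape(-1,3).mean(0)
    if C.min()>110:
        ray=q-np.array([.439,.028,.941]); q=q+ray/np.linalg.norm(ray)*.023
        print("ball",round(r["score"],2),(u,v),"world",q,"tub",tz.inv().apply(q-TUB[0]),"scoop",Rs.inv().apply(q-o))
u,v=proj(f,o).astype(int); a,b=proj(g,o).astype(int)
def cr(I,u,v,h): u=min(max(u,h),640-h);v=min(max(v,h),400-h);return cv2.resize(I[v-h:v+h,u-h:u+h],(400,400),interpolation=2)
cv2.imwrite(sys.argv[1],np.hstack([cr(f["color"],u,v-20,75),cr(g["color"],a,b,75)])[:,:,::-1])
E
python3 v.py pics/s1.png
```

```text
scoop [ 0.5932 -0.0456  0.0231] [-4.7928  8.9502  0.0154] F [ 1.4568 -0.0815 -0.8247]
lip in tub [ 0.0682 -0.0022  0.0141]
ball 0.84 (np.int64(331), np.int64(179)) world [ 0.6453 -0.0052  0.0575] tub [0.06   0.0424 0.0575] scoop [0.0426 0.0446 0.0415]
ball 0.78 (np.int64(275), np.int64(214)) world [0.5723 0.1276 0.0168] tub [-0.0238  0.1687  0.0168] scoop [-0.034   0.1708 -0.0118]
ball 0.72 (np.int64(349), np.int64(178)) world [ 0.6519 -0.0484  0.0365] tub [ 0.0701 -0.0001  0.0365] scoop [0.0559 0.0021 0.0224]
ball 0.68 (np.int64(211), np.int64(220)) world [0.5578 0.2726 0.0381] tub [-0.0502  0.312   0.0381] scoop [-0.0634  0.3141  0.0051]
ball 0.67 (np.int64(332), np.int64(168)) world [ 0.678  -0.0092  0.032 ] tub [0.0929 0.0412 0.032 ] scoop [0.0791 0.0434 0.0214]
ball 0.5 (np.int64(366), np.int64(169)) world [ 0.6747 -0.0901  0.0301] tub [ 0.0963 -0.0398  0.0301] scoop [ 0.0828 -0.0376  0.0201]
```

View pics/s1.png

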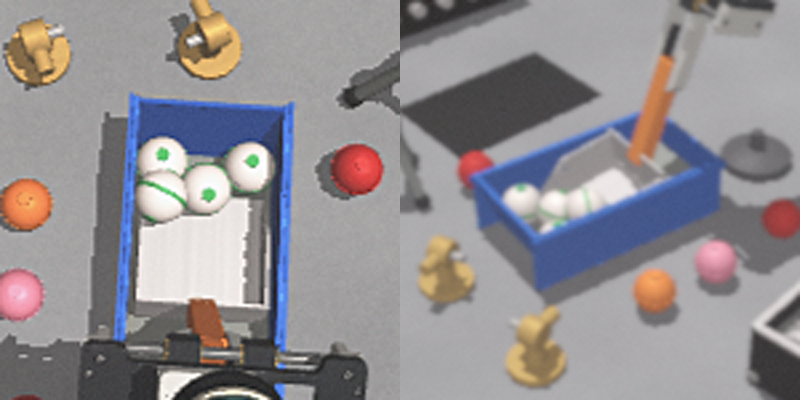

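The top half shows the near left ball at (162,195) riding up on the pan's left wall edge, with the middle ball at (208,188) at the lip. I'll shift the scoop a few mm to +y so the ball drops into the pan, then advance.

>>> carry_out(
  motion=[
    [0,-1.5,0,0,0,0,0],
    [0,-3,0,0,0,0,0],
    [0,-5,0,0,0,0,0],
    [0,-5,0,0,0,0,0],
    [2,-5,1.1,0,0,0,0],
    [5,-5,2.8,0,0,0,0],
    [8,-5,4.4,0,0,0,0],
    [11,-5,6.1,0,0,0,0],
    [13,-5,7.2,0,0,0,0],
    [13,-5,7.2,0,0,0,0],
  ],
)

```text
time: 11.68
tcp_pos: [0.5302, -0.0352, 0.1282]
tool_rot: [0.982, -0.041, 0.182, 0.007]
contact_force: [-1.4, 1.9, 0.9]
finger_gap: 0.0238
gripper_force: 30.0
```

```bash
python3 v.py pics/s2.png
```

```text
scoop [ 0.6082 -0.0417  0.0213] [-4.7858  8.9627  0.0198] F [-0.0522  1.0445 -0.0219]
lip in tub [0.0828 0.0029 0.0124]
ball 0.63 (np.int64(332), np.int64(170)) world [ 0.6739 -0.0092  0.0291] tub [0.0888 0.0408 0.0291] scoop [0.0608 0.0379 0.0175]
ball 0.63 (np.int64(211), np.int64(222)) world [0.553  0.272  0.0397] tub [-0.0549  0.311   0.0397] scoop [-0.083   0.308   0.0054]
ball 0.59 (np.int64(364), np.int64(170)) world [ 0.6722 -0.0852  0.0304] tub [ 0.0934 -0.0351  0.0304] scoop [ 0.0652 -0.038   0.0195]
ball 0.58 (np.int64(350), np.int64(178)) world [ 0.6517 -0.0507  0.0372] tub [ 0.0701 -0.0024  0.0372] scoop [ 0.0411 -0.0053  0.0226]
ball 0.57 (np.int64(333), np.int64(181)) world [ 0.6401 -0.0096  0.0594] tub [0.0551 0.0376 0.0594] scoop [0.0228 0.0347 0.0422]
ball 0.57 (np.int64(277), np.int64(214)) world [0.5717 0.1225 0.0201] tub [-0.0239  0.1636  0.0201] scoop [-0.0493  0.1606 -0.009 ]
ball 0.33 (np.int64(181), np.int64(233)) world [ 0.5342  0.3577 -0.0125] tub [-0.0808  0.3949 -0.0125] scoop [-0.1005  0.3918 -0.0503]
```

>>> carry_out(
  motion=[
    [2,2,1.1,0,0,0,0],
    [4,4,2.2,0,0,0,0],
    [6,5,3.3,0,0,0,0],
    [8,4,4.4,0,0,0,0],
    [10,1,5.5,0,0,0,0],
    [11.5,-2,6.3,0,0,0,0],
    [13,-1,7.2,0,0,0,0],
    [14.5,2,8,0,0,0,0],
    [16,4,8.8,0,0,0,0],
    [17,3,9.4,0,0,0,0],
    [18,1,9.9,0,0,0,0],
    [18,1,9.9,0,0,0,0],
  ],
)

```text
time: 12.83
tcp_pos: [0.5503, -0.0382, 0.1254]
tool_rot: [0.982, -0.041, 0.182, 0.008]
contact_force: [-0.5, -0.2, -1.1]
finger_gap: 0.0238
gripper_force: 30.0
```

```bash
python3 v.py pics/s3.png
```

```text
scoop [ 0.6283 -0.0447  0.0187] [-4.7998  8.9484 -0.014 ] F [ 0.9957  0.3386 -2.5732]
lip in tub [0.1032 0.0016 0.0097]
ball 0.84 (np.int64(276), np.int64(214)) world [0.5716 0.1248 0.0214] tub [-0.0243  0.1658  0.0214] scoop [-0.0703  0.1641 -0.0083]
ball 0.82 (np.int64(334), np.int64(185)) world [ 0.6343 -0.0124  0.0427] tub [0.0496 0.0343 0.0427] scoop [-0.0005  0.0327  0.0242]
ball 0.79 (np.int64(362), np.int64(169)) world [ 0.6747 -0.0806  0.0304] tub [ 0.0956 -0.0303  0.0304] scoop [ 0.0468 -0.0319  0.0193]
ball 0.65 (np.int64(355), np.int64(186)) world [ 0.6315 -0.0615  0.0404] tub [ 0.0509 -0.0148  0.0404] scoop [ 0.0012 -0.0165  0.0222]
ball 0.57 (np.int64(337), np.int64(167)) world [ 0.6806 -0.0212  0.0308] tub [0.0965 0.0294 0.0308] scoop [0.0476 0.0278 0.0198]
```

View pics/s3.png

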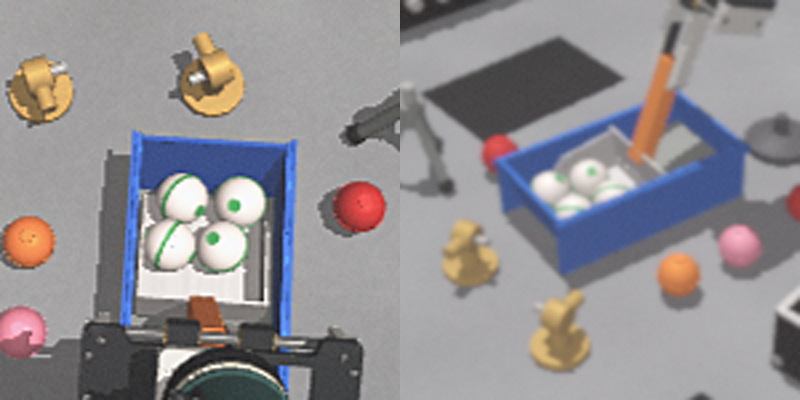

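All four balls are in the pan, at (182,197), (240,200), (170,245) and (222,246) in the top half. I'll tilt the nose up about the back edge, then lift.

Run:
```python
from p import *
s=manip.sense(); p=np.array(s["tcp_pos"]);Rt=R.from_quat(s["tool_rot"]); Rs=Rt*T_SG.inv(); o=p-Rt.apply([0,0,.019])-Rs.apply(G)
bk=o+Rs.apply([-.0575,0,0]); yaw=-4.8
def pose(pitch,dz,dx=0):
    r=R.from_euler("ZY",[yaw,pitch],degrees=True); return scoop(bk+[dx,0,dz]+r.apply([.0575,0,0]),yaw,pitch)
fine([pose(9,.003),pose(4,.005,-.001),pose(-3,.007,-.003),pose(-10,.008,-.005),pose(-16,.010,-.006)],[1,2,3,3,3])
```

```text
[1.2, 0.0, -2.8, 0.0, -0.1, 0.0]
[-3.3, 0.1, -4.4, 0.0, 2.4, 0.0]
[-7.7, 0.1, -6.0, 0.0, 4.9, 0.0]
[-12.2, 0.1, -6.8, 0.0, 7.3, 0.0]
[-16.6, 0.2, -7.7, 0.0, 9.6, 0.0]
[-21.1, 0.3, -8.6, 0.0, 11.9, 0.0]
[-25.6, 0.3, -8.6, 0.0, 14.3, 0.0]
[-30.2, 0.4, -8.7, 0.0, 16.6, 0.0]
[-34.7, 0.4, -8.8, 0.0, 18.9, 0.0]
[-38.2, 0.5, -8.7, 0.0, 20.9, 0.0]
[-41.7, 0.5, -8.6, 0.0, 22.9, 0.0]
[-45.2, 0.5, -8.6, 0.0, 24.9, 0.0]
```

>>> carry_out(
  motion=[
    [1,0,-2.8,0,0,0,0],
    [-3,0,-4.4,0,2.4,0,0],
    [-7.7,0,-6,0,4.9,0,0],
    [-12.2,0,-6.8,0,7.3,0,0],
    [-16.6,0,-7.7,0,9.6,0,0],
    [-21.1,0,-8.6,0,11.9,0,0],
    [-25.6,0,-8.6,0,14.3,0,0],
    [-30.2,0,-8.7,0,16.6,0,0],
    [-34.7,0,-8.8,0,18.9,0,0],
    [-38.2,0,-8.7,0,20.9,0,0],
    [-41.7,0,-8.6,0,22.9,0,0],
    [-45.2,0,-8.6,0,24.9,0,0],
  ],
)

```text
time: 13.98
tcp_pos: [0.5035, -0.0334, 0.1153]
tool_rot: [0.92, -0.038, 0.389, 0.016]
contact_force: [-0.3, -0.9, -3.6]
finger_gap: 0.0237
gripper_force: 30.0
```

```bash
python3 v.py pics/s4.png | grep -v "tub \[-"
python3 - <<'E'
from p import *
s=manip.sense(); p=np.array(s["tcp_pos"]);Rt=R.from_quat(s["tool_rot"]); fine([(p+[0,0,.16],Rt)],[1])
E
```

```text
scoop [ 0.6187 -0.0432  0.0512] [ -4.804  -15.8018   0.0637] F [-0.9894 -0.1303 -3.5033]
lip in tub [0.0919 0.0023 0.0668]
ball 0.8 (np.int64(341), np.int64(160)) world [ 0.6896 -0.0293  0.0592] tub [0.1061 0.022  0.0592] scoop [ 0.0691  0.0197 -0.0113]
ball 0.6 (np.int64(365), np.int64(163)) world [ 0.6809 -0.0843  0.0613] tub [ 0.102  -0.0335  0.0613] scoop [ 0.0657 -0.0358 -0.008 ]
ball 0.54 (np.int64(356), np.int64(206)) world [ 0.5818 -0.0606  0.0556] tub [ 0.0013 -0.0181  0.0556] scoop [-0.0327 -0.0205  0.0139]
[114.6, -0.1, -111.6, 0.0, 0.0, 0.0]
```

View pics/s4.png

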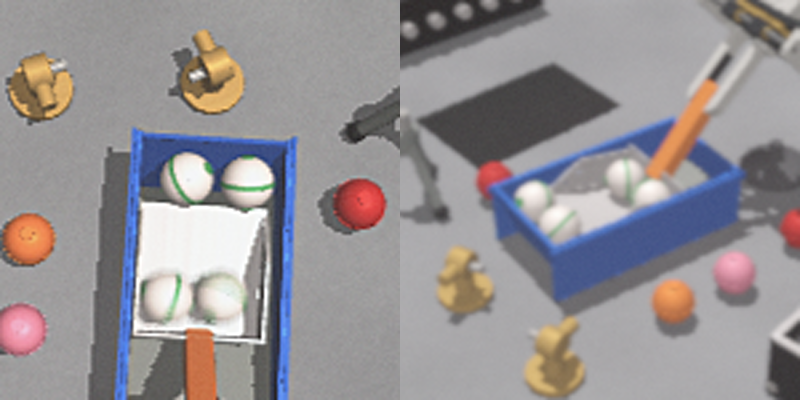

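Two balls rolled to the pan's back at (165,297) and (222,297), but the front two at (187,178) and (248,180) ended up beyond the lip, on the leaning far wall. I'll retract, lower and scoop again. This time the lip will follow the leaning wall while I tilt.

```bash
cat >> p.py <<'E'
def lip(x,z,pitch,y=.0015,yaw=-4.8):
    """nominal lip at tub x, absolute z"""
    Rs=R.from_euler("ZY",[yaw,pitch],degrees=True); l=TUB[0]+R.from_euler("Z",TUB[1],degrees=True).apply([x,y,z]); return scoop(l-Rs.apply([.0575,0,0]),yaw,pitch)
E
python3 - <<'E'
from p import *
fine([lip(.06,.06,-8),lip(.045,.035,3),lip(.04,.0195,9)],[4,4,4])
E
```

```text
[-1.5, 0.2, -7.0, -0.0, -1.9, -0.0]
[-2.9, 0.3, -14.0, -0.0, -3.9, -0.0]
[-4.4, 0.5, -21.1, -0.0, -5.8, -0.0]
[-5.8, 0.6, -28.1, -0.1, -7.8, -0.0]
[-4.7, 0.6, -28.6, -0.1, -10.5, -0.0]
[-3.6, 0.6, -29.2, -0.1, -13.3, -0.0]
[-2.4, 0.6, -29.7, -0.1, -16.0, -0.0]
[-1.3, 0.6, -30.3, -0.1, -18.8, -0.0]
[-0.3, 0.6, -29.0, -0.1, -20.3, -0.0]
[0.6, 0.7, -27.8, -0.1, -21.8, -0.0]
[1.6, 0.7, -26.5, -0.1, -23.3, -0.0]
[2.6, 0.7, -25.2, -0.1, -24.8, -0.0]
```

>>> carry_out(
  motion=[
    [-1.5,0,-7,0,-1.9,0,0],
    [-2.9,0.3,-14,0,-3.9,0,0],
    [-4.4,0.5,-21,0,-5.8,0,0],
    [-5.8,0.6,-28,0,-7.8,0,0],
    [-4.7,0.6,-28.6,0,-10.5,0,0],
    [-3.6,0.6,-29.2,0,-13.3,0,0],
    [-2.4,0.6,-29.7,0,-16,0,0],
    [-1.3,0.6,-30.3,0,-18.8,0,0],
    [-0.3,0.6,-29,0,-20.3,0,0],
    [0.6,0.6,-27.8,0,-21.8,0,0],
    [1.6,0.6,-26.5,0,-23.3,0,0],
    [2.6,0.6,-25.2,0,-24.8,0,0],
  ],
)

```text
time: 15.13
tcp_pos: [0.4919, -0.0338, 0.1408]
tool_rot: [0.982, -0.041, 0.186, 0.008]
contact_force: [-1.8, 1.0, 3.9]
finger_gap: 0.0235
gripper_force: 30.0
```

```bash
python3 v.py pics/s5.png | grep -v "tub \[-";python3 m.py | grep pitch
python3 - <<'E'
from p import *
fine([lip(.055,.0175,9),lip(.085,.0128,9,.003),lip(.107,.0093,9,0)],[3,5,4])
E
```

```text
scoop [ 0.5707 -0.0405  0.034 ] [-4.7845  8.5563 -0.0267] F [-2.0537  0.7286  3.404 ]
lip in tub [0.0454 0.001  0.0254]
ball 0.83 (np.int64(335), np.int64(186)) world [ 0.6329 -0.0149  0.0377] tub [0.0485 0.0317 0.0377] scoop [0.0587 0.0307 0.0126]
ball 0.81 (np.int64(360), np.int64(188)) world [ 0.6276 -0.0735  0.0354] tub [ 0.048  -0.0272  0.0354] scoop [ 0.0586 -0.0282  0.0103]
ball 0.74 (np.int64(362), np.int64(168)) world [ 0.6769 -0.0806  0.0313] tub [ 0.0978 -0.0301  0.0313] scoop [ 0.1084 -0.0311  0.0136]
ball 0.58 (np.int64(341), np.int64(170)) world [ 0.6737 -0.0307  0.0282] tub [0.0904 0.0194 0.0282] scoop [0.1016 0.0184 0.0095]
top 1221 pitch err(nose down +) 3.04 roll err 0.06 z0 -0.0059
scene 269 pitch err(nose down +) 2.32 roll err 0.72 z0 -0.0049
[3.2, -0.1, 3.1, 0.0, -0.1, 0.0]
[6.5, -0.3, 6.2, 0.0, -0.2, 0.0]
[9.7, -0.4, 9.4, 0.0, -0.3, 0.0]
[14.9, -0.7, 12.4, 0.0, -0.3, 0.0]
[20.2, -1.0, 15.5, 0.0, -0.3, 0.0]
[25.4, -1.3, 18.5, 0.0, -0.3, 0.0]
[30.7, -1.6, 21.6, 0.0, -0.3, 0.0]
[35.9, -1.9, 24.7, 0.0, -0.3, 0.0]
[40.7, -1.2, 27.5, 0.0, -0.3, 0.0]
[45.5, -0.5, 30.3, 0.0, -0.3, 0.0]
[50.3, 0.3, 33.1, 0.0, -0.3, 0.0]
[55.1, 1.0, 35.9, 0.0, -0.3, 0.0]
```

```bash
cat >> p.py <<'E'
PO=2.7
T_SG=R.from_euler("Y",-PO,degrees=True)*T_SG; G=np.array([-103.5,0,111.2])/1e3
_s=scoop
def scoop(o,yaw,pitch): return _s(o,yaw,pitch,G)
E
python3 v.py pics/s5.png | grep -v ball;python3 m.py | grep pitch
python3 - <<'E'
from p import *
fl=lambda x,h:.021-.1405*x+h
fine([lip(.046,fl(.046,.001),9.5),lip(.055,fl(.055,.001),9.5),lip(.085,fl(.085,.001),9.5,.003),lip(.107,fl(.107,.001),9.5,0)],[2,2,4,4])
E
```

```text
scoop [ 0.5614 -0.0396  0.0259] [-4.7989 11.4292 -0.0129] F [-1.8271 -0.3542  3.2559]
lip in tub [0.0356 0.0011 0.0145]
top 1156 pitch err(nose down +) -0.73 roll err 0.09 z0 0.0026
scene 290 pitch err(nose down +) -1.19 roll err 0.36 z0 0.0039
[2.7, -0.2, 2.5, -0.0, 1.0, 0.0]
[5.3, -0.3, 5.0, -0.0, 2.0, 0.0]
[9.3, -0.3, 7.2, -0.0, 2.0, 0.0]
[13.2, -0.3, 9.5, -0.0, 2.0, 0.0]
[19.9, -0.7, 13.2, -0.0, 2.0, 0.0]
[26.5, -1.1, 16.9, -0.0, 2.0, 0.0]
[33.1, -1.5, 20.5, -0.0, 2.0, 0.0]
[39.7, -1.9, 24.2, -0.0, 2.0, 0.0]
[44.5, -1.1, 27.0, -0.0, 2.0, 0.0]
[49.4, -0.4, 29.7, -0.0, 2.0, 0.0]
[54.2, 0.4, 32.4, -0.0, 2.0, 0.0]
[59.1, 1.1, 35.1, -0.0, 2.0, 0.0]
```

```bash
sed -i 's/^PO=2.7/PO=2.0/' p.py; python3 v.py pics/s5.png | grep -v ball;python3 m.py | grep pitch
python3 - <<'E'
from p import *
fl=lambda x,h:.021-.1405*x+h
fine([lip(.046,fl(.046,0),9.5),lip(.055,fl(.055,0),9.5),lip(.085,fl(.085,0),9.5,.003),lip(.107,fl(.107,0),9.5,0)],[2,2,4,4])
E
```

```text
scoop [ 0.5623 -0.0396  0.026 ] [-4.7954 10.8217  0.002 ] F [-1.5988 -0.2037  3.443 ]
lip in tub [0.0366 0.0012 0.0152]
top 1174 pitch err(nose down +) 0.08 roll err 0.01 z0 0.0019
scene 278 pitch err(nose down +) -0.26 roll err 0.94 z0 0.0032
[2.4, -0.2, 2.9, -0.0, 0.7, 0.0]
[4.8, -0.3, 5.8, -0.0, 1.3, 0.0]
[8.7, -0.3, 8.0, -0.0, 1.3, 0.0]
[12.7, -0.3, 10.2, -0.0, 1.3, 0.0]
[19.3, -0.7, 13.9, -0.0, 1.3, 0.0]
[25.9, -1.1, 17.6, -0.0, 1.3, 0.0]
[32.5, -1.5, 21.3, -0.0, 1.3, 0.0]
[39.2, -1.8, 24.9, -0.0, 1.3, 0.0]
[44.0, -1.1, 27.7, -0.0, 1.3, 0.0]
[48.9, -0.4, 30.4, -0.0, 1.3, 0.0]
[53.7, 0.4, 33.1, -0.0, 1.3, 0.0]
[58.6, 1.1, 35.8, -0.0, 1.3, 0.0]
```

>>> carry_out(
  motion=[
    [2,0,2,0,0.7,0,0],
    [5,0,5.5,0,1.3,0,0],
    [9,0,7.8,0,1.3,0,0],
    [13,0,10,0,1.3,0,0],
    [18,-0.7,12.8,0,1.3,0,0],
    [22,-1.5,15.2,0,1.3,0,0],
    [26,-2,17.5,0,1.3,0,0],
    [30,-1.5,19.7,0,1.3,0,0],
    [34,0,22,0,1.3,0,0],
    [38,1.5,24.2,0,1.3,0,0],
    [41,1,26,0,1.3,0,0],
    [44,0,27.6,0,1.3,0,0],
  ],
)

```text
time: 16.88
tcp_pos: [0.5397, -0.0381, 0.1266]
tool_rot: [0.98, -0.041, 0.194, 0.008]
contact_force: [-2.6, -0.4, 0.1]
finger_gap: 0.0235
gripper_force: 30.0
```

```bash
python3 v.py pics/s6.png | grep -v "tub \[-";python3 m.py | grep pitch
python3 - <<'E'
from p import *
fl=lambda x,h:.021-.1405*x+h
fine([lip(.107,fl(.107,0.001),9.5,0)],[1])
E
```

```text
scoop [ 0.616  -0.0442  0.0171] [-4.7991  9.572  -0.004 ] F [ 1.3233 -0.0679 -1.49  ]
lip in tub [0.0907 0.001  0.0075]
ball 0.75 (np.int64(334), np.int64(184)) world [ 0.6377 -0.0127  0.0379] tub [0.0531 0.0343 0.0379] scoop [0.0153 0.0332 0.0237]
ball 0.71 (np.int64(366), np.int64(170)) world [ 0.6724 -0.0901  0.0293] tub [ 0.094  -0.04    0.0293] scoop [ 0.0572 -0.041   0.0221]
ball 0.59 (np.int64(345), np.int64(170)) world [ 0.6728 -0.04    0.031 ] tub [0.0903 0.01   0.031 ] scoop [0.0532 0.009  0.0231]
ball 0.56 (np.int64(355), np.int64(185)) world [ 0.6337 -0.0615  0.0413] tub [ 0.0531 -0.0146  0.0413] scoop [ 0.0148 -0.0157  0.0271]
top 578 pitch err(nose down +) 0.31 roll err 0.38 z0 0.0017
scene 80 pitch err(nose down +) -2.75 roll err 3.03 z0 0.0055
[15.0, 1.2, 7.1, -0.0, 0.1, 0.0]
```

>>> carry_out(
  motion=[
    [2,2,1.1,0,0,0,0],
    [4,3.5,2.1,0,0,0,0],
    [6,4,3,0,0,0,0],
    [8,3.5,3.9,0,0,0,0],
    [10,2.5,4.9,0,0,0,0],
    [12,1.5,5.8,0,0,0,0],
    [13.5,1,6.4,0,0,0,0],
    [15,1,7.1,0,0,0,0],
    [16,1,7.6,0,0,0,0],
    [16,1,7.6,0,0,0,0],
  ],
)

```text
time: 17.97
tcp_pos: [0.5572, -0.0401, 0.1257]
tool_rot: [0.98, -0.041, 0.194, 0.008]
contact_force: [-0.5, 0.6, -3.6]
finger_gap: 0.0238
gripper_force: 30.0
```

```bash
python3 v.py pics/s7.png | grep -v "tub \[-"
python3 - <<'E'
from p import *
w=lambda z:.1075+(z-.006)*np.tan(np.radians(20))
# pitch up with lip following the leaning wall
L=[]
for pit,z in((5,.014),(0,.023),(-5,.034),(-10,.046),(-15,.058),(-18,.07)): L.append(lip(w(z)-.002,z,pit,0)); xb=w(z)-.002-.115*np.cos(np.radians(pit)); print("back clr",z+.115*np.sin(np.radians(pit))-(.021-.1405*xb))
fine(L,[2]*6)
E
```

```text
scoop [ 0.6333 -0.0465  0.0167] [-4.7819  9.5552  0.0101] F [ 0.0963  0.6342 -3.1112]
lip in tub [0.1081 0.0003 0.0071]
ball 0.86 (np.int64(342), np.int64(167)) world [ 0.6788 -0.0327  0.0368] tub [0.0956 0.0178 0.0368] scoop [0.0403 0.0175 0.0272]
ball 0.61 (np.int64(337), np.int64(185)) world [ 0.6346 -0.0195  0.0409] tub [0.0505 0.0273 0.0409] scoop [-0.005   0.027   0.0237]
ball 0.59 (np.int64(357), np.int64(184)) world [ 0.6359 -0.0662  0.0419] tub [ 0.0557 -0.0191  0.0419] scoop [ 0.0001 -0.0194  0.0256]
ball 0.56 (np.int64(360), np.int64(170)) world [ 0.6719 -0.0755  0.0323] tub [ 0.0923 -0.0255  0.0323] scoop [ 0.0378 -0.0257  0.0222]
back clr 0.0021587471248785163
back clr 0.0015345929045448223
back clr 0.0031356826512051704
back clr 0.005986691015584314
back clr 0.009110779806493365
back clr 0.0161919203313638
[-4.8, 0.1, 0.3, -0.0, 2.3, 0.0]
[-9.6, 0.2, 0.5, -0.0, 4.5, 0.0]
[-12.9, 0.2, 1.2, -0.0, 7.0, 0.0]
[-16.2, 0.2, 1.9, -0.0, 9.5, 0.0]
[-18.4, 0.2, 2.3, -0.0, 12.0, 0.0]
[-20.6, 0.2, 2.8, -0.0, 14.5, 0.0]
[-22.0, 0.2, 3.4, -0.0, 17.0, 0.0]
[-23.4, 0.2, 4.0, -0.0, 19.5, 0.0]
[-24.3, 0.2, 5.0, -0.0, 22.0, 0.0]
[-25.2, 0.2, 6.1, -0.0, 24.5, 0.0]
[-23.8, 0.2, 5.0, -0.0, 26.0, 0.0]
[-22.4, 0.2, 4.0, -0.0, 27.5, 0.0]
```

>>> carry_out(
  motion=[
    [-4.5,0,-0.5,0,2.3,0,0],
    [-9,0,-0.5,0,4.5,0,0],
    [-12.4,0,0,0,7,0,0],
    [-15.7,0,0.7,0,9.5,0,0],
    [-18,0,1.2,0,12,0,0],
    [-20.2,0,1.8,0,14.5,0,0],
    [-21.7,0,2.5,0,17,0,0],
    [-23.2,0,3.2,0,19.5,0,0],
    [-24.2,0,4.3,0,22,0,0],
    [-25.2,0,5.5,0,24.5,0,0],
    [-25,0,6,0,26.5,0,0],
    [-25,0,6,0,27.5,0,0],
  ],
)

```text
time: 19.12
tcp_pos: [0.535, -0.038, 0.1091]
tool_rot: [0.906, -0.038, 0.421, 0.017]
contact_force: [-0.5, 0.4, -4.3]
finger_gap: 0.0242
gripper_force: 30.0
```

```bash
python3 v.py pics/s8.png | grep -v "tub \[-";python3 v.py pics/s8.png | grep -c ball
python3 - <<'E'
from p import *
s=manip.sense(); p=np.array(s["tcp_pos"]);Rt=R.from_quat(s["tool_rot"]); fine([(p+[-.02,0,.03],Rt),(p+[-.03,0,.19],Rt)],[1,1])
E
```

```text
scoop [ 0.653  -0.048   0.0477] [ -4.7985 -17.8331   0.0322] F [ 0.1812 -0.9282 -4.2267]
lip in tub [0.1259 0.0004 0.0653]
ball 0.89 (np.int64(335), np.int64(193)) world [ 0.6137 -0.0139  0.0506] tub [0.0292 0.0311 0.0506] scoop [-0.0391  0.0307  0.0156]
ball 0.85 (np.int64(363), np.int64(177)) world [ 0.6473 -0.0782  0.0635] tub [ 0.068  -0.0302  0.0635] scoop [ 0.0019 -0.0306  0.016 ]
ball 0.85 (np.int64(359), np.int64(189)) world [ 0.6214 -0.069   0.0543] tub [ 0.0414 -0.0232  0.0543] scoop [-0.0263 -0.0236  0.0154]
ball 0.64 (np.int64(340), np.int64(177)) world [ 0.6486 -0.0257  0.0618] tub [0.065  0.0222 0.0618] scoop [-0.0016  0.0218  0.0153]
5
[10.2, 1.7, -34.5, 0.0, 0.0, 0.0]
[126.4, 2.5, -145.0, 0.0, 0.0, 0.0]
```

All four balls have rolled to the back of the pan (scoop x ≈ -39 to +2 mm). I'll lift now.

>>> carry_out(
  motion=[
    [2,0,-6,0,0,0,0],
    [6,1,-18,0,0,0,0],
    [11,1.5,-34,0,0,0,0],
    [23,2,-46,0,0,0,0],
    [36,2,-59,0,0,0,0],
    [50,2,-72,0,0,0,0],
    [65,2,-86,0,0,0,0],
    [80,2,-100,0,0,0,0],
    [95,2.5,-115,0,0,0,0],
    [110,2.5,-129,0,0,0,0],
    [121,2.5,-140,0,0,0,0],
    [126,2.5,-145,0,0,0,0],
  ],
)

```text
time: 20.42
tcp_pos: [0.507, -0.0387, 0.3062]
tool_rot: [0.904, -0.038, 0.425, 0.018]
contact_force: [0.9, -0.6, -3.1]
finger_gap: 0.0244
gripper_force: 30.0
```

```bash
python3 v.py pics/s9.png;python3 m.py | grep pitch
python3 - <<'E'
from p import *
state()
E
```

```text
scoop [ 0.6248 -0.0486  0.2427] [ -4.7779 -18.1948  -0.0581] F [-0.1366  0.9713 -3.51  ]
lip in tub [ 0.0978 -0.0025  0.2607]
ball 0.81 (np.int64(373), np.int64(177)) world [ 0.6061 -0.0756  0.2357] tub [ 0.0268 -0.031   0.2357] scoop [-0.0178 -0.0285 -0.0016]
ball 0.8 (np.int64(367), np.int64(199)) world [ 0.5659 -0.0634  0.2321] tub [-0.0143 -0.0222  0.2321] scoop [-0.0579 -0.0197  0.0078]
ball 0.73 (np.int64(277), np.int64(214)) world [0.5718 0.1226 0.0191] tub [-0.0238  0.1637  0.0191] scoop [-0.1335  0.1664 -0.1914]
ball 0.63 (np.int64(341), np.int64(200)) world [ 0.5651 -0.016   0.2308] tub [-0.019   0.025   0.2308] scoop [-0.0628  0.0275  0.0081]
ball 0.58 (np.int64(350), np.int64(177)) world [ 0.6071 -0.0335  0.2348] tub [0.0242 0.0111 0.2348] scoop [-0.0205  0.0136 -0.0016]
ball 0.28 (np.int64(336), np.int64(303)) world [0.3965 0.0053 0.4045] tub [-0.1888  0.0323  0.4045] scoop [-0.1699  0.0345  0.2262]
top 955 pitch err(nose down +) 4.29 roll err -1.43 z0 0.0098
scene 389 pitch err(nose down +) 21.41 roll err -3.21 z0 -0.0010
t 20.6667 tcp [ 0.5058 -0.0382  0.2985] q [-0.3239 -0.7113  1.9905  0.2157  1.0189  1.2999] F [-0.1228  0.0455 -3.9653] gap 0.023897816621045224 29.999426007270813
```

View pics/s9.png

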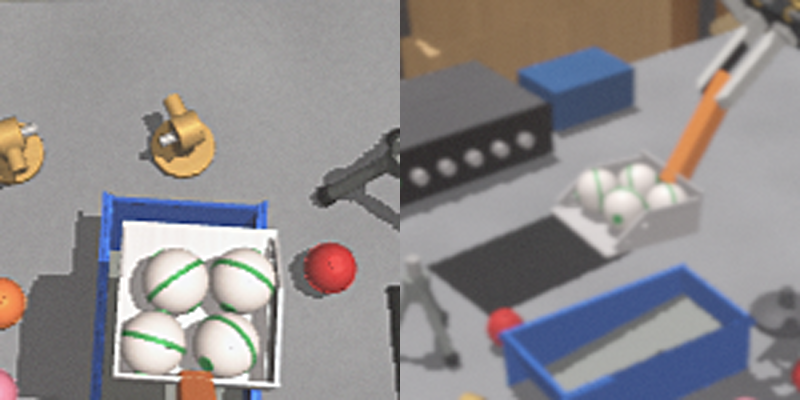

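All four balls are in the lifted pan at (177,280), (243,280), (153,342) and (226,345), and the tub is empty. The scoop seems to have pitched slightly in the grip under load, so I'll measure that.

```bash
cat > ph.py <<'E'
from p import *
def slip(n=1):
    s=manip.sense(); p=np.array(s["tcp_pos"]);Rt=R.from_quat(s["tool_rot"]); g=p-Rt.apply([0,0,.019]); res=[]
    for c in("top","scene"):
        W=cloud(grab_frame(c)).reshape(-1,3); W=W[np.isfinite(W[:,0])]; W=W[np.linalg.norm(W-g,axis=1)<.3]; best=[]
        for ph in np.arange(-10,40,.5):
            Rs=Rt*T_SG.inv()*R.from_euler("Y",ph,degrees=True); L=Rs.inv().apply(W-g)+G
            m=(abs(L[:,1])<.05)&(L[:,0]>-.05)&(L[:,0]<.056); best.append((np.sum(m&(abs(L[:,2]-.0025)<.002))-2*np.sum(m&(L[:,2]<-.006)&(L[:,2]>-.02)),ph))
        b=max(best); ph=b[1]; Rs=Rt*T_SG.inv()*R.from_euler("Y",ph,degrees=True)
        print(c,"slip",ph,b[0],"true ZYX",Rs.as_euler("ZYX",degrees=True),"origin",g-Rs.apply(G)); res.append(ph)
    return res
if __name__=="__main__":
    slip(); state()
E
python3 ph.py
```

```text
top slip 16.5 647 true ZYX [-4.7838 -1.2623  0.042 ] origin [ 0.5969 -0.0458  0.2018]
scene slip 16.0 191 true ZYX [-4.7842 -1.7623  0.042 ] origin [ 0.5979 -0.0459  0.2028]
t 20.7667 tcp [ 0.5059 -0.0382  0.2982] q [-0.3239 -0.711   1.9908  0.2158  1.0185  1.2999] F [ 0.1934  0.0204 -2.9425] gap 0.023844019701215517 29.999384880065918
```

```bash
python3 ph.py
```

```text
top slip 16.5 658 true ZYX [-4.7852 -1.2534  0.0505] origin [ 0.597  -0.0458  0.2016]
scene slip 16.0 197 true ZYX [-4.7857 -1.7534  0.0505] origin [ 0.5979 -0.0459  0.2025]
t 20.8667 tcp [ 0.5061 -0.0383  0.2989] q [-0.3239 -0.7111  1.99    0.2158  1.0182  1.2999] F [ 0.003   0.1909 -3.2444] gap 0.02393686949394496 29.999372363090515
```

The scoop slipped 16° in the grip and is now nearly level and stable. Before carrying it I'll fit the arm's kinematics from the recorded states, to choose a pouring pose inside the joint limits.

```bash
sed -i 's/^PO=2.0/PO=18.2/' p.py
cat > k.py <<'E'
from p import *
from scipy.optimize import least_squares
Q=np.array([[1.0219,.0873,1.3707,0,1.6836,-.1031],[.0668,-.3437,1.5798,-.0004,1.9042,.3452],[-1.1039,-.169,1.7341,.502,1.4227,.28],[-1.008,-.0715,1.8014,.5073,1.2338,.2782],[-1.0682,-.1877,1.5958,.4893,1.5405,.3778],[-.2222,-.3797,1.6769,.0502,1.5038,1.4328],[-.2376,-.3756,1.9156,.0587,1.2356,1.4077],[-.3239,-.7111,1.99,.2158,1.0182,1.2999]])
X=np.array([[.2372,.4963,.1823],[.3498,.08,.2706],[.4263,-.3247,.1736],[.4696,-.317,.0978],[.4397,-.3178,.2517],[.4719,-.0294,.2558],[.4767,-.0359,.1366],[.5061,-.0383,.2989]])
ry=lambda a:R.from_euler("Y",a); rz=lambda a:R.from_euler("Z",a)
def fk(q,k,o=0):
    h,l1,l2,d,a,off,c=k; A=rz(q[0]); p=A.apply([a,off,h]); A=A*ry(q[1]); p=p+A.apply([0,0,l1]); A=A*ry(q[2]); p=p+A.apply([0,0,l2]); A=A*rz(q[3])*ry(q[4])*rz(q[5]+o); return p+A.apply([0,0,d]),A*rz(c)
best=None
K=least_squares(lambda k:np.concatenate([fk(q,np.r_[k,0])[0]-x for q,x in zip(Q,X)]),[.1,.39,.51,.36,0,.056]).x
s=manip.sense(); A=fk(s["joint_pos"],np.r_[K,0])[1]; rel=(A.inv()*R.from_quat(s["tool_rot"])).as_rotvec(degrees=True)
if __name__=="__main__": print(K,"rel",rel,max(np.abs(np.concatenate([fk(q,np.r_[K,0])[0]-x for q,x in zip(Q,X)]))))
K=np.r_[K,np.radians(rel[2])]
LO=np.array([-3.1,-.76,.27,-1.08,.17,-2.57]);HI=np.array([3.1,2.03,2.55,4.22,2.65,2.57])
def ik(p,Rt,q0=None):
    q0=np.array(s["joint_pos"]) if q0 is None else q0
    f=lambda q:np.r_[(fk(q,K)[0]-p)*3,(fk(q,K)[1].inv()*Rt).as_rotvec()]
    r=least_squares(f,np.clip(q0,LO+.01,HI-.01),bounds=(LO,HI)); return r.x,np.linalg.norm(r.fun)
WELL=CASE[0]+R.from_euler("Z",8.6,degrees=True).apply([0,.043,.008])
def pour(wx,wy,z,yaw,pitch):
    l=WELL+R.from_euler("Z",8.6,degrees=True).apply([wx,wy,0]); l[2]=z
    Rs=R.from_euler("ZY",[yaw,pitch],degrees=True); return scoop(l-Rs.apply([.0575,0,0]),yaw,pitch)
E
python3 - <<'E'
exec(open('k.py').read())
for yaw in(8,16,24,32,45):
    for wx,wy in((-.03,0),(.0,0)):
        q0=None; o=[]
        for z,pit in((.16,-4),(.11,-4),(.09,5),(.085,15),(.075,30)):
            q,e=ik(*pour(wx,wy,z,yaw,pit),q0); q0=q; o.append(("%.3f"%e,np.round(q[[1,2,3,4,5]],2).tolist()))
        print(yaw,wx,o[0],o[1],o[2],o[4])
E
```

```text
[0.0926 0.3942 0.4909 0.358  0.0115 0.06  ] rel [ 0.  0. 90.] 0.018595715080270636
8 -0.03 ('0.096', [-0.51, 1.98, -0.7, 1.15, 2.57]) ('0.127', [-0.54, 2.08, -0.68, 1.06, 2.57]) ('0.027', [-0.41, 1.96, -0.6, 1.15, 2.57]) ('0.000', [-0.06, 1.45, -0.18, 1.49, 2.16])
8 0.0 ('0.071', [-0.46, 1.96, -0.7, 1.1, 2.57]) ('0.104', [-0.49, 2.06, -0.69, 1.01, 2.57]) ('0.003', [-0.36, 1.93, -0.61, 1.11, 2.57]) ('0.000', [-0.0, 1.4, -0.17, 1.48, 2.12])
16 -0.03 ('0.000', [-0.62, 2.08, -0.7, 1.06, 2.51]) ('0.005', [-0.63, 2.19, -0.72, 0.99, 2.57]) ('0.000', [-0.53, 2.04, -0.51, 1.05, 2.36]) ('0.000', [-0.1, 1.49, -0.12, 1.46, 1.97])
16 0.0 ('0.000', [-0.58, 2.06, -0.66, 1.0, 2.45]) ('0.000', [-0.59, 2.16, -0.7, 0.92, 2.52]) ('0.000', [-0.48, 2.01, -0.47, 1.01, 2.3]) ('0.000', [-0.04, 1.43, -0.11, 1.45, 1.94])
24 -0.03 ('0.001', [-0.76, 2.15, -0.44, 0.94, 2.13]) ('0.015', [-0.76, 2.25, -0.49, 0.87, 2.2]) ('0.000', [-0.63, 2.1, -0.3, 0.98, 2.01]) ('0.000', [-0.13, 1.52, -0.07, 1.45, 1.78])
24 0.0 ('0.000', [-0.71, 2.12, -0.38, 0.88, 2.05]) ('0.000', [-0.72, 2.23, -0.41, 0.8, 2.1]) ('0.000', [-0.57, 2.07, -0.25, 0.93, 1.95]) ('0.000', [-0.07, 1.46, -0.06, 1.44, 1.75])
32 -0.03 ('0.069', [-0.76, 2.12, -0.1, 0.92, 1.68]) ('0.087', [-0.76, 2.22, -0.13, 0.83, 1.72]) ('0.000', [-0.7, 2.13, -0.01, 0.96, 1.59]) ('0.000', [-0.15, 1.53, -0.0, 1.44, 1.58])
32 0.0 ('0.018', [-0.76, 2.14, 0.02, 0.86, 1.54]) ('0.034', [-0.76, 2.24, 0.01, 0.77, 1.56]) ('0.000', [-0.63, 2.1, 0.03, 0.92, 1.53]) ('0.000', [-0.08, 1.47, 0.01, 1.43, 1.55])
45 -0.03 ('0.061', [-0.76, 2.12, 0.59, 1.12, 0.8]) ('0.078', [-0.76, 2.22, 0.62, 1.04, 0.74]) ('0.000', [-0.69, 2.13, 0.42, 1.07, 0.94]) ('0.000', [-0.15, 1.53, 0.1, 1.46, 1.26])
45 0.0 ('0.000', [-0.75, 2.15, 0.61, 1.06, 0.77]) ('0.010', [-0.76, 2.25, 0.65, 0.98, 0.71]) ('0.000', [-0.61, 2.08, 0.44, 1.04, 0.91]) ('0.000', [-0.08, 1.47, 0.1, 1.45, 1.24])
```

```bash
cat > path.py <<'E'
exec(open('k.py').read())
def smooth(A,B,n):
    """A,B = dict of lip params (x,y,z,yaw,pitch world)"""
    out=[]
    for i in range(1,n+1):
        u=i/n; u=u*u*(3-2*u); v=A+(B-A)*u
        Rs=R.from_euler("ZY",v[3:],degrees=True); out.append(scoop(v[:3]-Rs.apply([.0575,0,0]),v[3],v[4]))
    return out
def cur():
    s=manip.sense(); p=np.array(s["tcp_pos"]);Rt=R.from_quat(s["tool_rot"]); Rs=Rt*T_SG.inv(); o=p-Rt.apply([0,0,.019])-Rs.apply(G); e=Rs.as_euler("ZYX",degrees=True); return np.r_[o+Rs.apply([.0575,0,0]),e[:2]]
E
python3 - <<'E'
exec(open('path.py').read())
A=cur(); print("cur",A); l=WELL.copy(); l[2]=.19; B=np.r_[l,20,-4]; print(B)
T=smooth(A,B,30); q=None; w=0
for t in T[::3]+[T[-1]]:
    q,e=ik(*t,q); print(np.round(q,2),round(e,3))
fine(T[:12],[1]*12)
E
```

```text
[0.0926 0.3942 0.4909 0.358  0.0115 0.06  ] rel [ 0.  0. 90.] 0.018595715080270636
cur [ 0.6551 -0.0507  0.2046 -4.7847 -1.6174]
[ 0.5262  0.39    0.19   20.     -4.    ]
[-0.32 -0.71  2.    0.22  1.01  1.3 ] 0.0
[-0.28 -0.73  2.01  0.2   1.01  1.32] 0.0
[-0.19 -0.76  2.02  0.14  1.02  1.39] 0.007
[-0.02 -0.76  2.02  0.04  1.03  1.52] 0.034
[ 0.19 -0.76  2.02 -0.1   1.03  1.69] 0.046
[ 0.4  -0.76  2.04 -0.24  1.02  1.85] 0.038
[ 0.58 -0.76  2.06 -0.33  1.01  1.99] 0.011
[ 0.72 -0.72  2.06 -0.42  1.    2.1 ] 0.0
[ 0.83 -0.67  2.04 -0.48  0.99  2.18] 0.0
[ 0.88 -0.64  2.03 -0.51  0.98  2.22] 0.0
[ 0.89 -0.64  2.03 -0.52  0.98  2.23] 0.0
[-0.4, -1.3, -0.4, 0.0, 0.0, -0.1]
[-1.6, -4.7, -1.5, 0.2, 0.0, -0.2]
[-3.5, -10.2, -3.2, 0.5, 0.1, -0.5]
[-6.1, -17.7, -5.6, 0.9, 0.1, -0.8]
[-9.2, -27.0, -8.5, 1.4, 0.2, -1.2]
[-12.9, -37.9, -11.9, 1.9, 0.2, -1.7]
[-17.1, -50.2, -15.7, 2.6, 0.3, -2.2]
[-21.7, -63.8, -20.0, 3.3, 0.4, -2.8]
[-26.6, -78.6, -24.5, 4.1, 0.5, -3.5]
[-31.9, -94.3, -29.3, 4.9, 0.6, -4.1]
[-37.3, -110.8, -34.2, 5.8, 0.7, -4.9]
[-43.0, -128.0, -39.4, 6.7, 0.8, -5.6]
```

Run:
```python
src=open('path.py').read().replace("def smooth(A,B,n):","def smooth(A,B,n,bulge=0):").replace("v=A+(B-A)*u","v=A+(B-A)*u; v[0]+=bulge*np.sin(np.pi*u)")
open('path.py','w').write(src)
exec(src)
A=cur(); l=WELL.copy(); l[2]=.19; B=np.r_[l,20,-4]
np.save("AB.npy",[A,B])
T=smooth(A,B,32,.07); q=None
for t in T[::3]+[T[-1]]:
    q,e=ik(*t,q); print(np.round(q,2),round(e,3))
fine(T[:12],[1]*12)
```

```text
[0.0926 0.3942 0.4909 0.358  0.0115 0.06  ] rel [ 0.  0. 90.] 0.018595715080270636
[-0.32 -0.71  1.99  0.22  1.01  1.3 ] 0.0
[-0.27 -0.7   1.99  0.19  1.    1.33] 0.0
[-0.18 -0.69  1.99  0.14  0.97  1.39] 0.0
[-0.06 -0.67  1.99  0.08  0.94  1.47] 0.0
[ 0.07 -0.65  1.99  0.    0.92  1.57] 0.0
[ 0.22 -0.65  2.   -0.08  0.9   1.67] 0.0
[ 0.38 -0.65  2.01 -0.18  0.9   1.8 ] 0.0
[ 0.55 -0.66  2.02 -0.29  0.92  1.94] 0.0
[ 0.71 -0.66  2.03 -0.4   0.95  2.07] 0.0
[ 0.83 -0.65  2.03 -0.48  0.97  2.18] 0.0
[ 0.89 -0.64  2.03 -0.51  0.98  2.23] 0.0
[ 0.89 -0.64  2.03 -0.52  0.98  2.23] 0.0
[0.0, -1.2, 0.1, 0.0, 0.0, -0.1]
[0.2, -4.4, 0.6, 0.2, 0.0, -0.2]
[0.4, -9.5, 1.3, 0.4, 0.1, -0.4]
[0.7, -16.5, 2.2, 0.8, 0.1, -0.7]
[1.0, -25.1, 3.4, 1.2, 0.2, -1.1]
[1.4, -35.3, 4.7, 1.7, 0.2, -1.5]
[1.7, -46.8, 6.0, 2.3, 0.3, -2.0]
[1.9, -59.6, 7.3, 2.9, 0.4, -2.5]
[1.8, -73.5, 8.4, 3.6, 0.5, -3.1]
[1.4, -88.2, 9.2, 4.4, 0.6, -3.7]
[0.5, -103.8, 9.5, 5.2, 0.6, -4.4]
[-1.0, -119.9, 9.2, 6.0, 0.8, -5.0]
```

>>> carry_out(
  motion=[
    [0,-1.5,0,0,0,0,0],
    [0.2,-6,0.8,0.3,0,-0.3,0],
    [0.5,-13,1.7,0.6,0.1,-0.6,0],
    [0.9,-22,3,1,0.2,-1,0],
    [1.3,-33,4.4,1.6,0.2,-1.4,0],
    [1.7,-45,5.8,2.2,0.3,-1.9,0],
    [1.9,-58,7.2,2.8,0.4,-2.4,0],
    [1.8,-71,8.2,3.5,0.5,-3,0],
    [1.4,-83,9,4.1,0.6,-3.5,0],
    [1,-92,9.3,4.6,0.6,-3.9,0],
    [0.5,-98,9.4,4.9,0.6,-4.2,0],
    [0.3,-100,9.4,5,0.6,-4.3,0],
  ],
)

```text
time: 21.87
tcp_pos: [0.522, 0.0619, 0.2947]
tool_rot: [0.904, 0.016, 0.427, -0.007]
contact_force: [-0.1, 0.1, -3.0]
finger_gap: 0.0233
gripper_force: 30.0
```

```bash
python3 ph.py
python3 - <<'E'
exec(open('path.py').read())
A,B=np.load("AB.npy"); C=cur(); print(C); T=smooth(C,B,24,.045); q=None
for t in T[::4]+[T[-1]]:
    q,e=ik(*t,q); print(np.round(q,2),round(e,3))
fine(T[:13],[1]*13)
E
```

```text
top slip 0.5 576 true ZYX [ 1.9332 -1.825  -0.0826] origin [0.6143 0.0649 0.1989]
scene slip 0.0 248 true ZYX [ 1.9339 -2.325  -0.0826] origin [0.6152 0.0649 0.1998]
t 21.9667 tcp [0.5221 0.0611 0.2948] q [-0.0191 -0.6638  1.9844  0.0477  0.94    1.5085] F [-0.0175 -0.1276 -2.9799] gap 0.023670041259927877 29.999409914016724
[0.0926 0.3942 0.4909 0.358  0.0115 0.06  ] rel [ 0.  0. 90.] 0.018595715080270636
[ 0.6727  0.0658  0.2024  1.861  -2.3406]
[-0.03 -0.67  1.99  0.06  0.94  1.49] 0.0
[ 0.05 -0.66  1.99  0.01  0.92  1.55] 0.0
[ 0.21 -0.64  1.99 -0.07  0.9   1.66] 0.0
[ 0.41 -0.64  2.01 -0.2   0.9   1.82] 0.0
[ 0.65 -0.65  2.02 -0.36  0.93  2.02] 0.0
[ 0.84 -0.64  2.03 -0.48  0.97  2.19] 0.0
[ 0.89 -0.64  2.03 -0.52  0.98  2.23] 0.0
[-0.1, -1.2, 0.1, 0.1, 0.0, 0.0]
[-0.2, -5.3, 0.2, 0.3, 0.0, -0.1]
[-0.5, -11.7, 0.5, 0.7, 0.1, -0.4]
[-0.8, -20.3, 0.9, 1.1, 0.1, -0.8]
[-1.4, -30.8, 1.2, 1.6, 0.2, -1.2]
[-2.1, -43.0, 1.4, 2.3, 0.3, -1.7]
[-3.3, -56.7, 1.3, 3.0, 0.3, -2.3]
[-5.0, -71.6, 0.6, 3.7, 0.4, -2.9]
[-7.4, -87.5, -0.9, 4.5, 0.5, -3.5]
[-10.7, -104.1, -3.4, 5.4, 0.6, -4.2]
[-15.1, -121.3, -7.1, 6.2, 0.7, -4.9]
[-20.5, -138.8, -12.2, 7.1, 0.8, -5.6]
[-27.0, -156.4, -18.5, 8.0, 0.9, -6.3]
```

No further slip. I'll continue the carry.

>>> carry_out(
  motion=[
    [0,-2,0,0.1,0,0,0],
    [-0.2,-7,0.3,0.4,0,-0.2,0],
    [-0.6,-15,0.6,0.8,0.1,-0.5,0],
    [-1,-26,1,1.4,0.2,-1,0],
    [-1.8,-39,1.3,2.1,0.3,-1.5,0],
    [-3,-54,1.3,2.8,0.3,-2.2,0],
    [-4.8,-70,0.6,3.6,0.4,-2.8,0],
    [-7.3,-87,-0.9,4.5,0.5,-3.5,0],
    [-10.2,-102,-3.1,5.3,0.6,-4.1,0],
    [-13,-114,-5.5,5.9,0.7,-4.6,0],
    [-15.2,-122,-7.2,6.2,0.7,-4.9,0],
    [-16,-125,-8,6.4,0.7,-5,0],
  ],
)

```text
time: 22.97
tcp_pos: [0.5012, 0.1868, 0.2871]
tool_rot: [0.898, 0.079, 0.431, -0.039]
contact_force: [-0.1, 1.8, -3.3]
finger_gap: 0.0235
gripper_force: 30.0
```

```bash
python3 ph.py
python3 - <<'E'
exec(open('path.py').read())
A,B=np.load("AB.npy"); C=cur(); print(C,B); T=smooth(C,B,14,.0); q=None
for t in T[::4]+[T[-1]]:
    q,e=ik(*t,q); print(np.round(q,2),round(e,3))
fine(T,[1]*14)
E
```

```text
top slip 0.5 636 true ZYX [10.069  -2.524   0.1228] origin [0.5932 0.2033 0.1925]
scene slip 0.0 337 true ZYX [10.0679 -3.024   0.1229] origin [0.5941 0.2035 0.1934]
t 23.0667 tcp [0.5015 0.1859 0.2873] q [ 0.336  -0.6254  1.9881 -0.1598  0.8971  1.7735] F [-0.6382  0.2029 -3.4839] gap 0.02370229630407374 29.99944120645523
[0.0926 0.3942 0.4909 0.358  0.0115 0.06  ] rel [-0.  0. 90.] 0.018595715080270636
[ 0.651   0.2124  0.1967 10.0077 -3.0427] [ 0.5262  0.39    0.19   20.     -4.    ]
[ 0.32 -0.64  2.   -0.15  0.9   1.76] 0.0
[ 0.48 -0.66  2.02 -0.25  0.92  1.88] 0.0
[ 0.73 -0.66  2.03 -0.41  0.95  2.09] 0.0
[ 0.89 -0.64  2.03 -0.51  0.98  2.23] 0.0
[ 0.89 -0.64  2.03 -0.52  0.98  2.23] 0.0
[-1.0, -2.6, -1.0, 0.1, 0.0, -0.1]
[-3.7, -9.6, -3.7, 0.4, 0.1, -0.4]
[-7.8, -20.2, -7.9, 0.9, 0.1, -0.8]
[-13.0, -33.9, -13.2, 1.5, 0.2, -1.3]
[-19.1, -49.7, -19.4, 2.2, 0.3, -1.9]
[-25.8, -67.1, -26.1, 3.0, 0.4, -2.5]
[-32.6, -85.2, -33.1, 3.9, 0.5, -3.2]
[-39.5, -103.2, -40.0, 4.7, 0.6, -3.8]
[-46.0, -120.6, -46.6, 5.5, 0.7, -4.5]
[-52.0, -136.4, -52.6, 6.2, 0.8, -5.0]
[-57.1, -150.1, -57.7, 6.9, 0.8, -5.5]
[-61.0, -160.7, -61.7, 7.4, 0.9, -5.9]
[-63.6, -167.7, -64.3, 7.7, 0.9, -6.2]
[-64.5, -170.2, -65.2, 7.8, 0.9, -6.2]
```

>>> carry_out(
  motion=[
    [-0.4,-1,-0.4,0,0,0,0],
    [-1.3,-3.5,-1.3,0.2,0,-0.1,0],
    [-3,-8,-3,0.4,0.1,-0.3,0],
    [-5.3,-14,-5.3,0.6,0.1,-0.5,0],
    [-8,-21,-8,0.9,0.1,-0.8,0],
    [-11,-29,-11.2,1.3,0.2,-1.1,0],
    [-14.4,-38,-14.7,1.7,0.2,-1.4,0],
    [-18,-47,-18.3,2.1,0.3,-1.8,0],
    [-21.7,-56.5,-22,2.6,0.4,-2.1,0],
    [-25.2,-66,-25.6,3,0.4,-2.5,0],
    [-28.5,-75,-29,3.4,0.5,-2.8,0],
    [-31,-82,-31.6,3.7,0.5,-3,0],
  ],
)

```text
time: 24.07
tcp_pos: [0.4433, 0.2594, 0.2831]
tool_rot: [0.892, 0.116, 0.433, -0.057]
contact_force: [0.8, 0.4, -2.6]
finger_gap: 0.0239
gripper_force: 30.0
```

```bash
python3 ph.py
python3 - <<'E'
exec(open('path.py').read())
A,B=np.load("AB.npy"); B[2]=.17; C=cur(); print(C,B); fine(smooth(C,B,12),[1]*12)
E
```

```text
top slip 0.5 591 true ZYX [14.7944 -3.0698  0.074 ] origin [0.5345 0.2837 0.1894]
scene slip 0.5 374 true ZYX [14.7944 -3.0698  0.074 ] origin [0.5345 0.2837 0.1894]
t 24.1667 tcp [0.4432 0.2597 0.2831] q [ 0.6226 -0.6531  2.0147 -0.3519  0.94    2.0159] F [-0.2456 -0.559  -3.7888] gap 0.023753718725871304 30.000116229057312
[0.0926 0.3942 0.4909 0.358  0.0115 0.06  ] rel [ 0.  0. 90.] 0.018595715080270636
[ 0.5907  0.299   0.1939 14.8641 -3.5559] [ 0.5262  0.39    0.17   20.     -4.    ]
[-0.9, -1.9, -0.3, 0.0, 0.0, -0.1]
[-3.3, -6.8, -1.2, 0.3, 0.0, -0.3]
[-6.9, -14.3, -2.4, 0.6, 0.1, -0.5]
[-11.5, -23.6, -4.0, 1.0, 0.1, -0.9]
[-16.6, -34.3, -5.8, 1.5, 0.2, -1.2]
[-22.1, -45.5, -7.7, 2.0, 0.2, -1.6]
[-27.5, -56.7, -9.6, 2.5, 0.3, -2.0]
[-32.6, -67.3, -11.3, 3.0, 0.3, -2.4]
[-37.1, -76.7, -12.9, 3.4, 0.4, -2.7]
[-40.7, -84.2, -14.1, 3.7, 0.4, -3.0]
[-43.1, -89.1, -14.9, 3.9, 0.4, -3.1]
[-44.0, -90.9, -15.2, 4.0, 0.4, -3.2]
```

>>> carry_out(
  motion=[
    [-1,-2,-0.3,0,0,-0.1,0],
    [-3.3,-6.8,-1.2,0.3,0,-0.3,0],
    [-6.9,-14.3,-2.4,0.6,0.1,-0.5,0],
    [-11.5,-23.6,-4,1,0.1,-0.9,0],
    [-16.6,-34.3,-5.8,1.5,0.2,-1.2,0],
    [-22,-45.5,-7.7,2,0.2,-1.6,0],
    [-27.5,-56.7,-9.6,2.5,0.3,-2,0],
    [-32.6,-67.3,-11.3,3,0.3,-2.4,0],
    [-37,-76.7,-12.9,3.4,0.4,-2.7,0],
    [-40.7,-84,-14,3.7,0.4,-3,0],
    [-43,-89,-15,3.9,0.4,-3.1,0],
    [-44,-91,-15,4,0.4,-3.2,0],
  ],
)

```text
time: 25.17
tcp_pos: [0.383, 0.337, 0.2576]
tool_rot: [0.885, 0.155, 0.433, -0.076]
contact_force: [-0.4, -0.0, -3.3]
finger_gap: 0.024
gripper_force: 30.0
```

```bash
python3 ph.py; python3 v.py pics/s10.png | grep ball
python3 - <<'E'
exec(open('path.py').read())
l=WELL.copy(); C=cur(); print(C,l); l[2]=.105; D=np.r_[l,20,-3]; E=D.copy(); E[2]=.095;E[4]=6
q=None
T=smooth(C,D,12)
for t in [T[3],T[7],T[-1]]: q,e=ik(*t,q); print(np.round(q,2),round(e,3))
fine(T,[1]*12)
E
```

```text
top slip 0.5 537 true ZYX [19.8759 -3.4312 -0.0244] origin [0.4723 0.3692 0.1644]
scene slip 0.5 400 true ZYX [19.8759 -3.4312 -0.0244] origin [0.4723 0.3692 0.1644]
t 25.2667 tcp [0.3834 0.3366 0.2577] q [ 0.9306 -0.6062  2.0458 -0.5605  0.9616  2.3005] F [-0.2633 -0.4805 -3.8767] gap 0.02340142788616878 29.999480545520782
ball 0.83 (np.int64(146), np.int64(250)) world [0.483  0.3528 0.1889] tub [-0.1313  0.3857  0.1889] scoop [ 0.0047 -0.0179  0.0226]
ball 0.77 (np.int64(128), np.int64(278)) world [0.4317 0.3854 0.1841] tub [-0.1853  0.414   0.1841] scoop [-0.0328  0.0302  0.0204]
ball 0.75 (np.int64(277), np.int64(214)) world [0.5712 0.1222 0.0233] tub [-0.0244  0.1633  0.0233] scoop [-0.0018 -0.2646 -0.1431]
ball 0.73 (np.int64(155), np.int64(269)) world [0.4474 0.3366 0.1819] tub [-0.1655  0.3667  0.1819] scoop [-0.0347 -0.0211  0.0183]
ball 0.66 (np.int64(123), np.int64(255)) world [0.4744 0.3955 0.1891] tub [-0.1435  0.4275  0.1891] scoop [0.0111 0.0252 0.0224]
ball 0.41 (np.int64(348), np.int64(210)) world [ 0.582  -0.0469 -0.0043] tub [ 0.0003 -0.0044 -0.0043] scoop [-0.0508 -0.4274 -0.1675]
[0.0926 0.3942 0.4909 0.358  0.0115 0.06  ] rel [ 0.  0. 90.] 0.018595715080270636
[ 0.5281  0.3879  0.1701 19.7736 -3.9758] [0.5262 0.39   0.008 ]
[ 0.89 -0.65  2.1  -0.53  0.93  2.27] 0.0
[ 0.89 -0.65  2.16 -0.54  0.88  2.29] 0.0
[ 0.88 -0.65  2.19 -0.55  0.86  2.31] 0.0
[-1.0, 0.0, 0.8, 0.0, -0.0, 0.0]
[-3.6, -0.1, 2.9, 0.0, -0.1, 0.0]
[-7.7, -0.3, 6.0, 0.1, -0.2, 0.0]
[-12.7, -0.5, 10.0, 0.1, -0.3, -0.0]
[-18.5, -0.7, 14.5, 0.1, -0.4, -0.0]
[-24.5, -1.0, 19.3, 0.1, -0.5, -0.0]
[-30.6, -1.2, 24.1, 0.1, -0.6, -0.1]
[-36.4, -1.5, 28.6, 0.2, -0.7, -0.1]
[-41.4, -1.7, 32.6, 0.2, -0.8, -0.1]
[-45.4, -1.9, 35.8, 0.2, -0.9, -0.1]
[-48.1, -2.0, 37.9, 0.2, -1.0, -0.1]
[-49.1, -2.0, 38.7, 0.2, -1.0, -0.1]
```

>>> carry_out(
  motion=[
    [-1,0,0.8,0,0,0,0],
    [-3.6,0,2.9,0,0,0,0],
    [-7.7,-0.3,6,0,-0.2,0,0],
    [-12.7,-0.5,10,0,-0.3,0,0],
    [-18.5,-0.7,14.5,0,-0.4,0,0],
    [-24.5,-1,19.3,0,-0.5,0,0],
    [-30.6,-1.2,24,0,-0.6,0,0],
    [-36.4,-1.5,28.6,0,-0.7,0,0],
    [-41.4,-1.7,32.6,0,-0.8,0,0],
    [-45.4,-1.9,35.8,0,-0.9,0,0],
    [-48,-2,38,0,-1,0,0],
    [-49,-2,38.7,0,-1,0,0],
  ],
)

```text
time: 26.42
tcp_pos: [0.3832, 0.3382, 0.1946]
tool_rot: [0.889, 0.155, 0.425, -0.074]
contact_force: [0.1, -0.8, -4.0]
finger_gap: 0.0236
gripper_force: 30.0
```

Run:
```python
exec(open('path.py').read())
C=cur(); print(C); l=WELL.copy(); L=[]
for i in range(1,13):
    u=i/12; L.append(smooth(C,np.r_[l[:2],C[2]+(.093-C[2])*u,20,-3+17*u],1)[0])
q=None
for t in (L[3],L[7],L[11]): q,e=ik(*t,q); print(np.round(q,2),round(e,3))
fine(L,[1]*12)
```

```text
[0.0926 0.3942 0.4909 0.358  0.0115 0.06  ] rel [ 0.  0. 90.] 0.018595715080270636
[ 0.5259  0.3895  0.1036 19.8163 -2.8989]
[ 0.83 -0.57  2.07 -0.42  0.94  2.17] 0.0
[ 0.77 -0.47  1.95 -0.31  1.04  2.07] 0.0
[ 0.73 -0.37  1.82 -0.23  1.14  1.98] 0.0
[3.6, 0.2, 0.4, 0.2, -1.3, -0.1]
[7.3, 0.2, 0.5, 0.2, -2.7, -0.1]
[11.0, 0.2, 0.7, 0.2, -4.1, -0.1]
[14.6, 0.2, 1.0, 0.2, -5.6, -0.1]
[18.3, 0.2, 1.4, 0.2, -7.0, -0.1]
[22.0, 0.2, 2.0, 0.2, -8.4, -0.1]
[25.7, 0.2, 2.6, 0.2, -9.8, -0.1]
[29.4, 0.2, 3.4, 0.2, -11.2, -0.1]
[33.1, 0.2, 4.2, 0.2, -12.6, -0.1]
[36.7, 0.2, 5.2, 0.2, -14.1, -0.1]
[40.4, 0.2, 6.3, 0.2, -15.5, -0.1]
[44.0, 0.2, 7.4, 0.2, -16.9, -0.1]
```

>>> carry_out(
  motion=[
    [3.6,0,0.4,0,-1.3,0,0],
    [7.3,0,0.5,0,-2.7,0,0],
    [11,0,0.7,0,-4.1,0,0],
    [14.6,0,1,0,-5.6,0,0],
    [18.3,0,1.4,0,-7,0,0],
    [22,0,2,0,-8.4,0,0],
    [25.7,0,2.6,0,-9.8,0,0],
    [29.4,0,3.4,0,-11.2,0,0],
    [33,0,4.2,0,-12.6,0,0],
    [36.7,0,5.2,0,-14.1,0,0],
    [40.4,0,6.3,0,-15.5,0,0],
    [44,0,7.4,0,-16.9,0,0],
  ],
)

```text
time: 27.42
tcp_pos: [0.4159, 0.3501, 0.227]
tool_rot: [0.941, 0.164, 0.291, -0.051]
contact_force: [0.4, 0.2, -1.4]
finger_gap: 0.0241
gripper_force: 30.0
```

```bash
cat > w.py <<'E'
from k import *
f=grab_frame("top"); W=cloud(f); Rc=R.from_euler("Z",8.6,degrees=True)
for r in nets.tip_of("top","ball1"):
    u,v=np.round(r["location"]).astype(int); q=W[v,u]; C=f["color"][v-4:v+5,u-4:u+5].reshape(-1,3).mean(0)
    if C.min()>100:
        ray=q-np.array([.439,.028,.941]); q=q+ray/np.linalg.norm(ray)*.023; print("ball",round(r["score"],2),(u,v),"in well",Rc.inv().apply(q-WELL))
E
python3 w.py; python3 ph.py;python3 - <<'E'
exec(open('path.py').read())
C=cur(); print(C); L=[]
for i in range(1,13):
    u=i/12; L.append(smooth(C,np.r_[C[:2],C[2]-.005*u,20,C[4]+16*u],1)[0])
fine(L[2::3],[1]*4)
E
```

```text
ball 0.82 (np.int64(277), np.int64(214)) in well [ 0.0051 -0.2712  0.0115]
ball 0.69 (np.int64(155), np.int64(263)) in well [-0.0664 -0.0042  0.0787]
ball 0.59 (np.int64(135), np.int64(224)) in well [0.0292 0.042  0.0534]
ball 0.43 (np.int64(161), np.int64(211)) in well [ 0.0484 -0.0189  0.0554]
top slip 4.0 981 true ZYX [19.758  17.6493 -0.0018] origin [0.4679 0.3688 0.1064]
scene slip 4.5 606 true ZYX [19.758  18.1493 -0.0018] origin [0.4667 0.3683 0.1059]
t 27.6167 tcp [0.4153 0.3498 0.226 ] q [ 0.7488 -0.3648  1.8104 -0.2463  1.1462  2.0123] F [-0.1947 -0.0246 -2.2016] gap 0.023697664452843607 29.999630749225616
[0.0926 0.3942 0.4909 0.358  0.0115 0.06  ] rel [ 0.  0. 90.] 0.018595715080270636
[ 0.5273  0.39    0.0953 19.7797 13.821 ]
[11.6, 0.5, -0.2, 0.1, -4.0, -0.2]
[23.2, 0.5, 0.4, 0.1, -8.0, -0.2]
[34.8, 0.4, 1.8, 0.1, -12.0, -0.2]
[46.4, 0.4, 4.2, 0.1, -16.0, -0.2]
```

>>> carry_out(
  motion=[
    [4,0,0,0,-1.4,0,0],
    [8,0,0,0,-2.8,0,0],
    [12,0,0,0,-4.2,0,0],
    [16,0,0,0,-5.6,0,0],
    [20,0,0,0,-7,0,0],
    [20,0,0,0,-7,0,0],
    [20,0,0,0,-7,0,0],
    [20,0,0,0,-7,0,0],
  ],
)

```text
time: 28.28
tcp_pos: [0.4297, 0.355, 0.2358]
tool_rot: [0.957, 0.167, 0.232, -0.04]
contact_force: [-0.2, -0.9, -1.8]
finger_gap: 0.0237
gripper_force: 30.0
```

```bash
python3 w.py; python3 ph.py; python3 v.py pics/s11.png >/dev/null
```

```text
ball 0.82 (np.int64(276), np.int64(214)) in well [ 0.0053 -0.269   0.0127]
ball 0.71 (np.int64(160), np.int64(211)) in well [ 0.0566 -0.003   0.019 ]
ball 0.59 (np.int64(139), np.int64(210)) in well [0.0662 0.0433 0.0234]
ball 0.47 (np.int64(177), np.int64(231)) in well [ 0.003  -0.038   0.0206]
top slip 4.0 891 true ZYX [19.8061 24.9606 -0.0673] origin [0.4655 0.3679 0.1082]
scene slip 3.5 739 true ZYX [19.8067 24.4606 -0.0671] origin [0.4667 0.3683 0.1086]
t 28.4833 tcp [0.4297 0.3552 0.236 ] q [ 0.6946 -0.254   1.663  -0.1645  1.2857  1.9293] F [ 0.0176  0.3489 -1.1518] gap 0.024000366812720154 29.99946802854538
```

View pics/s11.png

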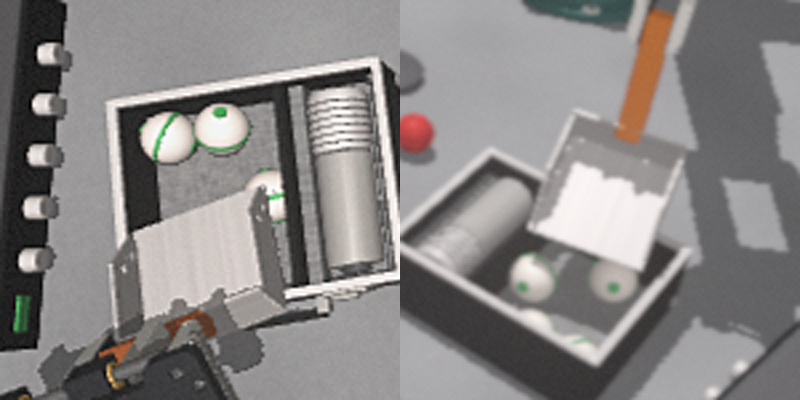

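All four balls are in the well: in the right half two show at (530,278) and (613,278) and two more at the far wall, and the left half shows three of them, with the pan empty. Next I'll withdraw upward and carry the scoop back to the mat.

```bash
sed -i 's/^PO=18.2/PO=22.0/' p.py
python3 - <<'E'
exec(open('path.py').read())
C=cur(); print(C)
U=C.copy(); U[2]+=.12; U[4]=20; U[0]-=.02
M=np.r_[.61,-.30,.215,7,12]
T=smooth(C,U,8)+smooth(U,M,28,.05); q=None
for t in T[::4]+[T[-1]]: q,e=ik(*t,q); print(np.round(t[0],3),np.round(q,2),round(e,3))
fine(T[:12],[1]*12)
E
```

```text
[0.0926 0.3942 0.4909 0.358  0.0115 0.06  ] rel [ 0.  0. 90.] 0.018595715080270636
[ 0.5156  0.386   0.0848 19.8004 24.7417]
[0.429 0.355 0.241] [ 0.68 -0.24  1.64 -0.16  1.29  1.92] 0.0
[0.408 0.352 0.313] [ 0.73 -0.28  1.54 -0.19  1.38  1.94] 0.0
[0.399 0.349 0.348] [ 0.74 -0.29  1.48 -0.21  1.43  1.94] 0.0
[0.419 0.295 0.348] [ 0.6  -0.36  1.54 -0.15  1.41  1.82] 0.0
[0.455 0.188 0.347] [ 0.25 -0.46  1.61  0.02  1.39  1.54] 0.0
[0.487 0.052 0.346] [-0.21 -0.48  1.64  0.26  1.41  1.15] 0.0
[ 0.501 -0.088  0.345] [-0.62 -0.41  1.62  0.46  1.47  0.82] 0.0
[ 0.498 -0.211  0.344] [-0.89 -0.29  1.54  0.57  1.52  0.6 ] 0.0
[ 0.491 -0.294  0.343] [-1.03 -0.18  1.46  0.63  1.54  0.49] 0.0
[ 0.489 -0.315  0.343] [-1.06 -0.15  1.44  0.64  1.55  0.47] 0.0
[1.0, -0.2, -4.9, 0.0, 0.2, 0.0]
[3.7, -1.0, -17.9, 0.0, 0.7, 0.0]
[7.5, -2.0, -36.1, 0.0, 1.5, 0.0]
[11.8, -3.3, -57.0, 0.0, 2.4, 0.0]
[16.2, -4.5, -77.9, 0.0, 3.2, 0.0]
[20.0, -5.6, -96.0, 0.0, 4.0, 0.0]
[22.7, -6.3, -108.9, 0.0, 4.5, 0.0]
[23.7, -6.6, -113.7, 0.0, 4.7, 0.0]
[23.7, -3.9, -113.7, 0.0, 4.8, 0.1]
[23.7, 3.8, -113.7, -0.1, 4.9, 0.2]
[23.7, 16.2, -113.6, -0.2, 5.0, 0.4]
[23.7, 32.9, -113.4, -0.3, 5.2, 0.7]
```

>>> carry_out(
  motion=[
    [1,0,-5,0,0.2,0,0],
    [3.7,-1,-18,0,0.7,0,0],
    [7.5,-2,-36,0,1.5,0,0],
    [11.8,-3.3,-57,0,2.4,0,0],
    [16.2,-4.5,-78,0,3.2,0,0],
    [20,-5.6,-96,0,4,0,0],
    [22.7,-6.3,-109,0,4.5,0,0],
    [23.7,-6.6,-114,0,4.7,0,0],
    [23.7,-3.9,-114,0,4.8,0,0],
    [23.7,4,-114,0,4.9,0.2,0],
    [23.7,16,-114,0,5,0.4,0],
    [23.7,27,-114,-0.2,5.2,0.6,0],
  ],
)

```text
time: 29.63
tcp_pos: [0.4102, 0.3182, 0.346]
tool_rot: [0.947, 0.16, 0.274, -0.046]
contact_force: [0.2, -0.8, -3.0]
finger_gap: 0.0238
gripper_force: 30.0
```

```bash
python3 w.py
python3 - <<'E'
exec(open('path.py').read())
C=cur(); print(C); M=np.r_[.61,-.30,.215,7,12]
fine(smooth(C,M,24,.05)[:13],[1]*13)
E
```

```text
ball 0.89 (np.int64(159), np.int64(209)) in well [ 0.0614 -0.0018  0.0206]
ball 0.67 (np.int64(141), np.int64(211)) in well [0.0632 0.0392 0.0228]
ball 0.6 (np.int64(178), np.int64(229)) in well [ 0.0076 -0.0401  0.0188]
ball 0.51 (np.int64(278), np.int64(214)) in well [ 0.0043 -0.2738  0.0144]
ball 0.39 (np.int64(210), np.int64(221)) in well [ 0.0112 -0.1193  0.0338]
[0.0926 0.3942 0.4909 0.358  0.0115 0.06  ] rel [ 0.  0. 90.] 0.018595715080270636
[ 0.5087  0.3512  0.2034 19.0057 19.7212]
[0.0, 3.5, 0.0, -0.0, 0.0, 0.1]
[0.2, 13.4, 0.2, -0.1, 0.2, 0.2]
[0.4, 29.2, 0.4, -0.3, 0.3, 0.5]
[0.6, 50.2, 0.6, -0.5, 0.6, 0.8]
[0.8, 75.9, 0.9, -0.7, 0.9, 1.1]
[0.7, 105.6, 1.0, -1.0, 1.2, 1.6]
[0.3, 138.5, 0.9, -1.3, 1.6, 2.1]
[-0.9, 174.1, 0.4, -1.7, 2.0, 2.6]
[-3.0, 211.6, -0.8, -2.1, 2.4, 3.2]
[-6.4, 250.4, -2.6, -2.5, 2.9, 3.8]
[-11.2, 289.6, -5.4, -2.9, 3.4, 4.4]
[-17.5, 328.8, -9.1, -3.4, 3.9, 5.0]
[-25.4, 367.3, -13.8, -3.8, 4.3, 5.6]
```

>>> carry_out(
  motion=[
    [0,3.5,0,0,0,0.1,0],
    [0.2,13.4,0.2,0,0.2,0.2,0],
    [0.4,29,0.4,-0.3,0.3,0.5,0],
    [0.6,50,0.6,-0.5,0.6,0.8,0],
    [0.8,76,0.9,-0.7,0.9,1.1,0],
    [0.7,106,1,-1,1.2,1.6,0],
    [0.3,138,0.9,-1.3,1.6,2.1,0],
    [-0.9,172,0.4,-1.7,2,2.6,0],
    [-3,206,-0.8,-2.1,2.4,3.1,0],
    [-5.5,236,-2,-2.4,2.7,3.5,0],
    [-7.5,258,-3,-2.6,3,3.9,0],
    [-9,270,-4,-2.7,3.2,4.1,0],
  ],
)

```text
time: 30.73
tcp_pos: [0.49, 0.0579, 0.3453]
tool_rot: [0.945, 0.116, 0.303, -0.038]
contact_force: [-0.1, 0.2, -2.4]
finger_gap: 0.0241
gripper_force: 30.0
```

```bash
python3 w.py; python3 ph.py
python3 - <<'E'
exec(open('path.py').read())
C=cur(); print(C); M=np.r_[.61,-.30,.17,7,2]
T=smooth(C,M,16,.01); q,e=ik(*T[-1]);print(np.round(q,2),round(e,3))
fine(T[:15:1]+T[-1:],[1]*16)
E
```

```text
ball 0.75 (np.int64(284), np.int64(186)) in well [ 0.0305 -0.3063  0.1815]
ball 0.73 (np.int64(154), np.int64(260)) in well [-0.0545  0.0195  0.0234]
ball 0.63 (np.int64(136), np.int64(212)) in well [0.0626 0.0505 0.0236]
ball 0.57 (np.int64(162), np.int64(210)) in well [ 0.0585 -0.0074  0.0178]
ball 0.52 (np.int64(178), np.int64(234)) in well [-0.0045 -0.04    0.0221]
ball 0.42 (np.int64(423), np.int64(141)) in well [ 0.1363 -0.6641 -0.0332]
top slip 0.5 1332 true ZYX [14.0377 16.9988  0.151 ] origin [0.5436 0.0723 0.2241]
scene slip -0.5 511 true ZYX [14.035  15.9988  0.1502] origin [0.5459 0.0729 0.2253]
t 30.9333 tcp [0.4895 0.0612 0.3461] q [-0.1802 -0.5245  1.6812  0.2499  1.4139  1.1766] F [-0.0039  0.4242 -2.2578] gap 0.024168154899115682 29.999631643295288
[0.0926 0.3942 0.4909 0.358  0.0115 0.06  ] rel [-0.  0. 90.] 0.018595715080270636
[ 0.5979  0.0891  0.2094 14.296  16.4204]
[-1.21 -0.27  1.77  0.85  1.43  0.2 ] 0.0
[-1.2, 3.9, 0.0, -0.2, 0.2, -0.1]
[-4.7, 15.7, 0.1, -0.3, 0.6, 0.1]
[-10.2, 34.1, 0.3, -0.5, 1.3, 0.4]
[-17.3, 57.9, 0.5, -0.8, 2.3, 0.8]
[-26.0, 86.0, 0.6, -1.1, 3.3, 1.2]
[-36.0, 117.2, 0.6, -1.5, 4.6, 1.7]
[-47.1, 150.3, 0.3, -2.0, 5.9, 2.2]
[-59.2, 184.2, -0.3, -2.4, 7.2, 2.7]
[-72.0, 217.8, -1.3, -2.9, 8.6, 3.2]
[-84.9, 250.1, -2.6, -3.3, 9.9, 3.6]
[-97.5, 280.2, -4.1, -3.8, 11.1, 4.1]
[-109.0, 307.0, -5.5, -4.2, 12.2, 4.4]
[-118.9, 329.5, -6.8, -4.6, 13.1, 4.8]
[-126.5, 346.9, -7.9, -4.8, 13.8, 5.0]
[-131.5, 358.0, -8.5, -5.0, 14.3, 5.2]
[-133.2, 362.0, -8.7, -5.1, 14.4, 5.2]
```

All four balls lie low in the well and the scoop has not slipped. I'll carry on to the mat.

>>> carry_out(
  motion=[
    [-1.5,5,0,0,0.2,0,0],
    [-6,20,0,-0.3,0.8,0,0],
    [-13,44,0,-0.6,1.8,0.5,0],
    [-22,74,0.5,-1,2.9,1,0],
    [-33,108,0.5,-1.4,4.2,1.5,0],
    [-46,146,0.3,-1.9,5.7,2.1,0],
    [-60,185,-0.3,-2.4,7.2,2.7,0],
    [-74,222,-1.5,-2.9,8.7,3.2,0],
    [-88,258,-3,-3.4,10.2,3.7,0],
    [-102,291,-4.6,-3.9,11.5,4.2,0],
    [-113,316,-6,-4.3,12.5,4.5,0],
    [-120,332,-7,-4.6,13.2,4.8,0],
  ],
)

```text
time: 31.93
tcp_pos: [0.4723, -0.288, 0.2796]
tool_rot: [0.909, 0.06, 0.412, -0.027]
contact_force: [-0.5, 0.1, -1.6]
finger_gap: 0.0236
gripper_force: 30.0
```

```bash
python3 ph.py
python3 - <<'E'
exec(open('path.py').read())
C=cur(); print(C); M=np.r_[.608,-.304,.045,7,0]
T=smooth(C,M,12); q,e=ik(*T[-1]);print(np.round(q,2),round(e,3))
fine(T,[1]*12)
E
```

```text
top slip 0.5 1173 true ZYX [ 7.4983  3.7406 -0.0201] origin [ 0.5533 -0.2774  0.1745]
scene slip 0.5 167 true ZYX [ 7.4983  3.7406 -0.0201] origin [ 0.5533 -0.2774  0.1745]
t 32.0333 tcp [ 0.4723 -0.2874  0.2791] q [-1.1823 -0.301   1.7821  0.8227  1.4399  0.2406] F [-0.1616 -0.2589 -2.2077] gap 0.02410415082527561 29.998972713947296
[0.0926 0.3942 0.4909 0.358  0.0115 0.06  ] rel [ 0.  0. 90.] 0.018595715080270636
[ 0.6111 -0.2689  0.1714  7.4908  3.3028]
[-1.25 -0.24  2.04  0.94  1.27 -0.06] 0.0
[-2.2, 0.5, 1.5, -0.1, 0.1, -0.1]
[-8.2, 2.3, 5.8, -0.1, 0.2, -0.1]
[-17.2, 5.0, 12.2, -0.1, 0.5, -0.0]
[-28.5, 8.5, 20.3, -0.2, 0.9, -0.0]
[-41.4, 12.4, 29.5, -0.2, 1.2, 0.0]
[-55.1, 16.5, 39.2, -0.3, 1.7, 0.1]
[-68.7, 20.6, 48.9, -0.3, 2.1, 0.1]
[-81.6, 24.5, 58.1, -0.3, 2.4, 0.1]
[-92.9, 28.0, 66.2, -0.4, 2.8, 0.2]
[-101.9, 30.7, 72.7, -0.4, 3.1, 0.2]
[-107.9, 32.5, 77.0, -0.4, 3.2, 0.2]
[-110.1, 33.2, 78.6, -0.4, 3.3, 0.2]
```

>>> carry_out(
  motion=[
    [-2.2,0.5,1.5,0,0.1,0,0],
    [-8.2,2.3,5.8,0,0.2,0,0],
    [-17.2,5,12.2,0,0.5,0,0],
    [-28.5,8.5,20.3,-0.2,0.9,0,0],
    [-41.4,12.4,29.5,-0.2,1.2,0,0],
    [-55,16.5,39.2,-0.3,1.7,0,0],
    [-68.7,20.6,49,-0.3,2.1,0,0],
    [-81.6,24.5,58,-0.3,2.4,0,0],
    [-93,28,66,-0.4,2.8,0,0],
    [-102,30.7,72.7,-0.4,3.1,0,0],
    [-108,32.5,77,-0.4,3.3,0,0],
    [-110,33.2,78.6,-0.4,3.6,0,0],
  ],
)

```text
time: 33.03
tcp_pos: [0.4646, -0.3188, 0.1459]
tool_rot: [0.895, 0.059, 0.441, -0.027]
contact_force: [0.4, 0.0, -2.9]
finger_gap: 0.0236
gripper_force: 30.0
```

```bash
python3 ph.py
python3 - <<'E'
exec(open('path.py').read())
C=cur(); print(C); M=np.r_[.608,-.304,.006,7,0]
T=smooth(C,M,12); 
fine(T,[1]*12)
E
```

```text
top slip 0.5 856 true ZYX [ 7.4433  0.0873 -0.2541] origin [ 0.5522 -0.3078  0.0462]
scene slip 0.0 171 true ZYX [ 7.4455 -0.4127 -0.2541] origin [ 0.5532 -0.3077  0.0471]
t 33.1333 tcp [ 0.4647 -0.3194  0.1469] q [-1.2682 -0.152   1.9738  0.9521  1.28   -0.1032] F [ 0.4865 -0.4232 -2.3565] gap 0.023526780916741624 29.99894767999649
[0.0926 0.3942 0.4909 0.358  0.0115 0.06  ] rel [-0.  0. 90.] 0.018595715080270636
[ 0.6103 -0.301   0.0485  7.4014 -0.4505]
[-0.7, 0.5, 0.5, 0.2, -0.0, 0.2]
[-2.5, 0.6, 1.8, 0.1, -0.0, 0.2]
[-5.3, 0.7, 3.7, 0.1, -0.1, 0.3]
[-8.8, 0.9, 6.2, 0.1, -0.1, 0.3]
[-12.8, 1.0, 8.9, 0.1, -0.2, 0.3]
[-17.0, 1.2, 11.9, 0.0, -0.2, 0.3]
[-21.2, 1.4, 14.8, -0.0, -0.3, 0.4]
[-25.2, 1.6, 17.6, -0.1, -0.3, 0.4]
[-28.7, 1.7, 20.0, -0.1, -0.4, 0.4]
[-31.5, 1.8, 22.0, -0.1, -0.4, 0.4]
[-33.3, 1.9, 23.3, -0.1, -0.4, 0.5]
[-34.0, 1.9, 23.7, -0.1, -0.5, 0.5]
```

>>> carry_out(
  motion=[
    [-1,0,0.7,0,0,0,0],
    [-3.5,0.4,2.5,0,0,0,0],
    [-7.5,0.6,5.3,0,0,0,0],
    [-12,1,8.4,0,0,0.2,0],
    [-17,1.2,12,0,-0.2,0.3,0],
    [-22,1.4,15.4,0,-0.3,0.3,0],
    [-26.5,1.6,18.5,0,-0.3,0.4,0],
    [-30,1.8,21,0,-0.3,0.4,0],
    [-32.5,1.9,22.7,0,-0.3,0.4,0],
    [-34,1.9,23.7,0,-0.3,0.4,0],
    [-34,1.9,23.7,0,-0.3,0.4,0],
  ],
)

```text
time: 34.05
tcp_pos: [0.4638, -0.3229, 0.1081]
tool_rot: [0.895, 0.056, 0.441, -0.027]
contact_force: [-1.0, 0.8, 4.9]
finger_gap: 0.0238
gripper_force: 30.0
```

```bash
python3 ph.py; python3 -c "
from p import *
print(R.from_quat(manip.sense()['tool_rot']).inv().apply([0,0,-3]))"
```

```text
top slip 0.5 786 true ZYX [ 7.1244  0.0949 -0.0222] origin [ 0.5513 -0.312   0.0083]
scene slip 0.5 116 true ZYX [ 7.1244  0.0949 -0.0222] origin [ 0.5513 -0.312   0.0083]
t 34.15 tcp [ 0.4637 -0.3229  0.1081] q [-1.2721 -0.0962  2.0107  0.9755  1.2287 -0.179 ] F [-1.7634  1.4474  6.0732] gap 0.023908534415413615 30.002643764019012
[-2.3762 -0.0021  1.8313]
```

The scoop is flat and in contact with the mat. I'll release it.

>>> carry_out(
  motion=[
    [0,0,0,0,0,0,0.5],
    [0,0,0,0,0,0,1],
    [0,0,0,0,0,0,1],
    [0,0,0,0,0,0,1],
    [0,0,0,0,0,0,1],
    [0,0,0,0,0,0,1],
    [0,0,0,0,0,0,1],
    [0,0,0,0,0,0,1],
    [0,0,0,0,0,0,1],
    [0,0,0,0,0,0,1],
    [0,0,0,0,0,0,1],
    [0,0,0,0,0,0,1],
  ],
)

```text
time: 35.15
tcp_pos: [0.4627, -0.3225, 0.1057]
tool_rot: [0.896, 0.056, 0.439, -0.027]
contact_force: [-0.5, 0.3, -0.3]
finger_gap: 0.0938
gripper_force: 0.0
```

>>> carry_out(
  motion=[
    [0,0,-4,0,0,0,1],
    [0,0,-14,0,0,0,1],
    [0,0,-28,0,0,0,1],
    [0,0,-46,0,0,0,1],
    [0,0,-64,0,0,0,1],
    [10,0,-82,0,0,0,1],
    [25,0,-100,0,0,0,1],
    [45,0,-115,0,0,0,1],
    [60,0,-125,0,0,0,1],
    [70,0,-130,0,0,0,1],
    [70,0,-130,0,0,0,1],
  ],
)

```text
time: 36.07
tcp_pos: [0.4036, -0.3311, 0.2441]
tool_rot: [0.896, 0.057, 0.439, -0.025]
contact_force: [-0.1, 0.4, -0.1]
finger_gap: 0.0939
gripper_force: 0.0
```

```bash
python3 w.py
python3 - <<'E'
from h import *
s=manip.sense(); print(s["time"],s["tcp_pos"],s["finger_gap"],s["contact_force"])
f=grab_frame("top"); W=cloud(f).reshape(-1,3); C=f["color"].reshape(-1,3).astype(int)
# pan floor plane
m=(abs(W[:,0]-.56)<.03)&(abs(W[:,1]+.311)<.03)&(W[:,2]<.04); q=W[m]; k=np.linalg.lstsq(np.c_[q[:,:2],np.ones(len(q))],q[:,2],rcond=None)[0]
print(m.sum(),"floor z",q[:,2].mean(),"tilt deg",np.degrees(np.hypot(*k[:2])))
w=(W[:,0]>.47)&(W[:,0]<.66)&(W[:,1]>-.42)&(W[:,1]<-.22)&(W[:,2]>.015)&(W[:,2]<.055)&(C.max(1)-C.min(1)<60)
r=cv2.minAreaRect((W[w][:,:2]*1000).astype(np.float32)); print("walls",r)
for n in("mic","micbase","mount1","tripod","scoop"):
    for r in nets.tip_of("top",n)[:2]: print(n,np.round(r["location"]),round(r["score"],2))
E
```

```text
ball 0.86 (np.int64(155), np.int64(259)) in well [-0.0527  0.0171  0.0232]
ball 0.81 (np.int64(161), np.int64(209)) in well [ 0.061  -0.0058  0.019 ]
ball 0.77 (np.int64(177), np.int64(230)) in well [ 0.0054 -0.0382  0.0206]
ball 0.75 (np.int64(142), np.int64(208)) in well [0.0706 0.0376 0.0196]
ball 0.65 (np.int64(278), np.int64(216)) in well [-0.0001 -0.2729  0.0122]
36.1667 [ 0.4031 -0.3298  0.2402] 0.09398339941197831 [-0.2355  0.0187 -0.0315]
620 floor z 0.005354587117568403 tilt deg 0.42209042227074867
walls ((537.0469360351562, -312.3025207519531), (124.494384765625, 112.96455383300781), 7.013850212097168)
mic [210. 223.] 0.65
mount1 [286. 127.] 0.69
mount1 [352. 126.] 0.68
tripod [424. 142.] 0.89
scoop [462. 224.] 0.88
```

```bash
python3 -c "
from workcell import order
print(order.finish_job())"
```

```text
the job is handed in; nothing more can be done
None
```

The job is handed in: all four drying balls went into the well in one scoopful and the scoop lies flat on its mat. The last check found the microphone, mounts and tripod in place, but the iron base did not show in it; no verdict was returned.

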